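Scoop the nodule sample into its dish and read the label

ROBOT

A 6-joint arm with a two-finger parallel gripper is mounted at the origin on the work surface. World frame = base frame: x ahead of the robot, y to its left, z up, the work surface at z = 0. Lengths are in m, angles in rad, forces in N, time in s.
With the tool pointing down it reaches from about 0.425 to 0.95 m from the base axis. Payload 3.5 kg.
Tool frame: the origin (TCP) lies on the centre line of the jaws, within the pads' length; the fingertips stand 19 mm ahead of it and the grasp point (between the pads) is the TCP; z points along the fingers, y is the line along which they close (so a half turn about z gives the same grasp; the last joint's range is limited). The gripper opens to 85 mm and grips with 20 to 120 N. Pads are 22 mm wide; open, the fingers measure 114 mm over their backs; the gripper's body (76 mm by 85 mm) begins 54 mm behind the grasp point. The pads swing forward as they close: fully open they stand 13 mm farther back than shut.
Start: joints at [1.194, 0.286, 1.577, -0, 1.279, -0.15], TCP at [0.152, 0.658, 0.25] pointing down, gripper open.
Joint ranges: [-2.77, 2.77], [-0.9, 2.22], [0.21, 2.48], [-1.53, 4.67], [0.24, 2.81], [-2.84, 2.84]. Speed limits (rad/s): [2.79, 2.79, 3.14, 3.14, 3.14, 3.14].

INTERFACE

Orientations are given as a unit quaternion [x, y, z, w].
In Python, from plant import ctrl, imaging gives the robot as it stands. The module is installed in compiled form; this text tells all that it offers.
- The arm moves only by the shell command python3 -m handwheel 'ROWS' [OPENING] [FORCE]. ROWS is JSON, one flat list of numbers, 6 for each row, row after row: the shift along the world's x, y, z in units of 150 mm (1.0 is 150 mm), then the turn, a rotation vector about the world's x, y, z in units of 90 degrees (1.0 is 90 degrees). In form: [tx, ty, tz, rx, ry, rz, tx, ty, tz, rx, ry, rz, ...]. A call has 1 to 5 rows; each row shifts and turns the commanded pose from where the row before left it; what a row does not reach is not made up. A row lasts 1/12 s, in which the tool goes at most 41.7 mm and 7.16 degrees, less where a joint would pass 70% of its speed; a pose out of reach is approached as far as the arm can. A call with a number of a shift or a turn outside -1 to 1 is refused whole. A call with a gripper value outside its range is refused whole. OPENING is the opening, from 0 (shut) to 1 (fully open), set as the call begins (- or left out, the last holds). The fingers move at their own pace and stop on an object; FORCE is the grip in N (left out, the last holds). Time passes only in rows, so rows that do not move let the fingers close. It gives the time, the measured TCP pose, the force, the opening and the grip force at its end, in the units of the state.
- ctrl.get_state(): the state, without advancing time (a new reading comes with each control period).
- imaging.read_camera(name): name is "side" or "top" or "wrist"; returns (picture, depth): 480x640x3 uint8, blue, green, red; 480x640 float32, m along the optical axis (not along the pixel's ray), 0 where there is no reading.
- imaging.get_calibration(name): a dict with "fovy" (degrees; the focal length in pixels is half the picture's height over the tangent of half this angle, whatever the lens; pixels are square), "cx", "cy" (the principal point, pixels), "distortion" ([k1, k2, p1, p2, k3] as OpenCV has them; the pictures are not rectified), "R" (3x3) and "t" (3): a world point X has camera coordinates R X + t. Camera axes: x right, y down, z forward; pixel columns grow to the right and rows downward; lengths in m; the calibration is good to about 2 mm. A picture is of the moment at which its call begins: read the wrist's pose just before it. get_calibration takes no time and is no camera call; for the wrist camera it gives the pose at the moment of the call.
- ctrl.sign_off(): hands the job in; it is judged then, once.
The state is a dict: "time": time; "qpos": joint angles; "dq": joint speeds; "joint_efforts": joint torques, N m; "eef_pos": TCP position; "tcp_rot": TCP orientation; "contact_force": force on the tool from outside, world axes, zero at the start; "wrist_torque": the same for the moment, N m; "opening": opening from 0.0 (shut) to 1.0 (fully open); "finger_force": force on a finger pad.
Only numpy, scipy, OpenCV 4.12 (cv2) and the standard library are available. Lean on these libraries where they do the work, as an engineer would, in place of code of your own. Each camera call takes 0.05 s, during which the arm holds its last target. There are 200 camera calls.

TASK

Use the scoop to move every nodule from the white tub into the blue sample dish, without touching a nodule with the gripper fingers. Once all are in, hold the code reader about 10 cm off the dish's sloping label, centred on it and square to it, steady for three seconds. Finish with the scoop lying level on its green mat, the reader standing upright on its black pad, and the jar, bottle and cup left where they were.

Things in the scene. Friction and masses are not known exactly. Their poses are not given: they have to be found in the camera images.
- tub: Fixed white tub, 255 (own x) x 168 (own y) x 42 mm high (end wall at +x: 70 mm), walls 4 mm. Origin: centre of its underside, z up. Inner floor at z = 4 mm, flat from x = -94 to +75 mm; beyond +75 a 40 deg ramp rises to z = 42 mm at the +x end wall (x = 120); before -94 a 40 deg ramp rises to z = 29 mm at the -x wall. Nodules start between x = -5 and +70 mm.
- dish: Loose blue open sample dish, about 0.6 kg, 170 (own x) x 130 (own y) x 45 mm high, walls and floor 4 mm. Origin: centre of its underside, z up. On its -y side it carries a fixed sloping tab, 90 mm wide, reaching to y = -123 mm, with a white code label.
- label (a point): Centre of the white bar-code label (76 x 50 mm) on the dish's tab. Own x = dish x, own z = outward normal of the label: tilted 0.38 rad from vertical towards the dish's -y side. It lies at (0, -95, 32) mm in the dish's frame.
- scoop: Steel hand scoop, 0.18 kg. Bowl: flat floor 80 (own x) x 78 (y) mm, 2.5 mm thick, open at the front (+x, the lip), sides 34 mm and back 45 mm high. Origin: centre of the bowl's underside, z up. Orange handle: a level bar 20 mm wide (y), 24 mm high, from x = -40 to -125 mm behind the bowl, axis 72 mm above the underside; pinch it across y from above.
- scoop_grip (a point): Point on the axis of the scoop's handle to grip, at (-85, 0, 72) mm in the scoop's frame.
- scoop_mat: Flat green mat 220 (x) x 130 (y) mm, 1 mm, lying on the table: the scoop's place. Origin: its centre.
- reader: Hand-held code reader, about 0.28 kg, standing nose down: grey head 66 (x) x 56 (y) x 40 mm, yellow collar 50 x 42 mm up to 52 mm, black upright handle 32 (x) x 28 (y) mm from 52 to 137 mm. Origin: centre of the reading window on its underside; z up along the handle; it reads along its own -z.
- reader_pad: Flat black pad 120 x 110 mm, 1 mm, lying on the table: the reader's place. Origin: its centre.
- jar: Glass jar with red cap, 60 mm wide, 75 mm high: bystander. Origin: centre of underside.
- flask: Clear bottle with white cap, 68 mm wide, 150 mm high: bystander. Origin: centre of underside.
- beaker: White cup, 70 mm wide, 80 mm high: bystander. Origin: centre of underside.
- nodule0: Dark brown rounded nodule, 34 mm across, 27 mm high, about 35 g, in the tub at the start (or absent in this run). Origin: middle of one of its 14 mm flat ends, 13 mm from its middle; it starts standing on that end.
- nodule1: Dark brown rounded nodule, 34 mm across, 27 mm high, about 35 g, in the tub at the start (or absent in this run). Origin: middle of one of its 14 mm flat ends, 13 mm from its middle; it starts standing on that end.
- nodule2: Dark brown rounded nodule, 34 mm across, 27 mm high, about 35 g, in the tub at the start (or absent in this run). Origin: middle of one of its 14 mm flat ends, 13 mm from its middle; it starts standing on that end.
- nodule3: Dark brown rounded nodule, 34 mm across, 27 mm high, about 35 g, in the tub at the start (or absent in this run). Origin: middle of one of its 14 mm flat ends, 13 mm from its middle; it starts standing on that end.
- nodule4: Dark brown rounded nodule, 34 mm across, 27 mm high, about 35 g, in the tub at the start (or absent in this run). Origin: middle of one of its 14 mm flat ends, 13 mm from its middle; it starts standing on that end.
- nodule5: Dark brown rounded nodule, 34 mm across, 27 mm high, about 35 g, in the tub at the start (or absent in this run). Origin: middle of one of its 14 mm flat ends, 13 mm from its middle; it starts standing on that end.
- nodule6: Dark brown rounded nodule, 34 mm across, 27 mm high, about 35 g, in the tub at the start (or absent in this run). Origin: middle of one of its 14 mm flat ends, 13 mm from its middle; it starts standing on that end.
- nodule7: Dark brown rounded nodule, 34 mm across, 27 mm high, about 35 g, in the tub at the start (or absent in this run). Origin: middle of one of its 14 mm flat ends, 13 mm from its middle; it starts standing on that end.
Not all that is in view belongs to the job. Leave any pink look-alike of the scoop alone.

How it is judged:
By the outcome, as a careful person would: the job done as asked, in the order asked, and still so for the second after the job is handed in, with the robot touching nothing.
Of nodule0, nodule1, nodule2, nodule3, nodule4, nodule5, nodule6, nodule7 only 6 to 8 are there at a start; the rules pass over those that are not, and their reading is None.
At some moment in a run one of dish, reader may be knocked a few centimetres aside while the robot is not near it.
It also fails if it takes over 210 s, if anything falls off the work surface, if the arm or the gripper's body presses on something with over 40 N, if the wrist force passes 120 N, or if a joint passes its speed limit or range.

## Working session

There is one attempt and no reset: what is moved stays moved. The work goes in short steps, Python scripts to look and compute and a shell command to move; the robot and the scene stay as the last step left them, time stands still between calls to the robot, and variables do not carry over. Pictures are saved under pics/ and viewed, at most 14 in all, crops included, and the job is handed in when it is done.

```bash
mkdir -p pics; ls; cat > h.py <<'E'
import numpy as np, cv2
from scipy.spatial.transform import Rotation as Ro
from plant import ctrl, imaging
def K(c):
    f=240/np.tan(np.radians(c['fovy'])/2); return np.array([[f,0,c['cx']],[0,f,c['cy']],[0,0,1.]])
def shot(name,fn=None):
    c=imaging.get_calibration(name); p,d=imaging.read_camera(name)
    if fn: cv2.imwrite('pics/'+fn,p)
    return c,p,d
def ray(c,uv):
    n=cv2.undistortPoints(np.array(uv,float).reshape(-1,1,2),K(c),np.array(c['distortion'],float)).reshape(-1,2)
    R=np.array(c['R']);t=np.array(c['t']); d=np.c_[n,np.ones(len(n))]@R
    return -R.T@t,d
def onz(c,uv,z):
    o,d=ray(c,uv); return o+d*((z-o[2])/d[:,2])[:,None]
def cloud(c,d):
    v,u=np.mgrid[0:480,0:640]; o,dd=ray(c,np.c_[u.ravel(),v.ravel()])
    return (o+dd*d.ravel()[:,None]).reshape(480,640,3)
def st():
    s=ctrl.get_state(); print('t',round(s['time'],2),'p',np.round(s['eef_pos'],4),'q',np.round(s['tcp_rot'],4),'F',np.round(s['contact_force'],1),'op',s['opening'],'j',np.round(s['qpos'],2)); return s
E
python3 - <<'E'
from h import *
st()
for n in ['side','top']:
    c,p,d=shot(n,n+'0.png'); print(n,c['fovy'],c['cx'],c['cy'],c['distortion'],np.round(-np.array(c['R']).T@c['t'],3))
    np.savez(n+'0.npz',p=p,d=d)
E
```

```text
pics
t 0.0 p [0.1515 0.6571 0.2489] q [ 1.131e-01  9.936e-01 -1.200e-03 -3.000e-04] F [-0.3 -0.3 -0.6] op 0.9995682572898454 j [ 1.19  0.29  1.58  0.    1.28 -0.15]
side 48.04431699521397 313.2278138036369 231.47382594298162 [-0.12404747  0.          0.          0.          0.        ] [ 0.174 -0.75   1.077]
top 44.15729636039283 321.0758344332075 248.05998183283012 [-0.15045997  0.          0.          0.          0.        ] [0.321 0.028 1.364]
```

View pics/top0.png

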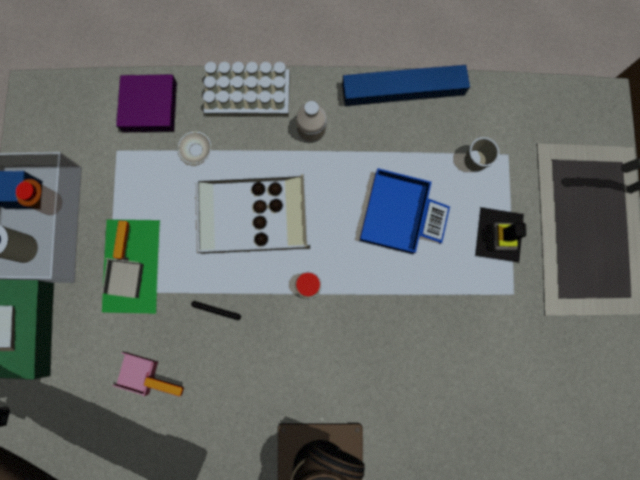

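View pics/side0.png

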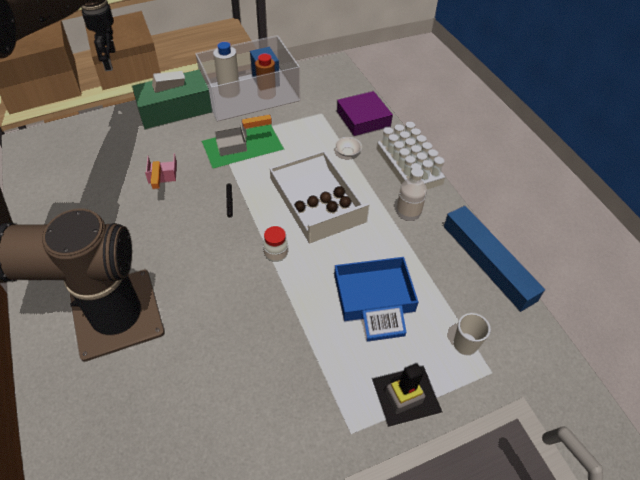

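The top view (x up, y left) shows the tub at about (252,215) with 6 nodules at (259,188), (275,188), (260,206), (276,205), (260,223) and (261,239). The dish is at (396,210) with its label at (435,221), the reader on its pad at (503,235), the mat at (130,265), and the bystanders at (308,284), (311,120) and (482,152).

There are two scoop candidates. The one at (122,255) has a steel bowl and orange handle and lies on the green mat, so it fits. The one at (145,375) is pink, so it is the look-alike. I'll confirm with a crop while measuring.

```bash
cat >> h.py <<'E'
def masks(p):
    h=cv2.cvtColor(p,cv2.COLOR_BGR2HSV); H,S,V=[h[...,i].astype(int) for i in range(3)]
    return dict(green=(H>50)&(H<75)&(S>150)&(V>60),orange=(H>8)&(H<22)&(S>180)&(V>100),blue=(H>105)&(H<120)&(S>170)&(V>60),
      yellow=(H>24)&(H<34)&(S>150)&(V>80),black=(V<45),brown=(V<70)&(H<25),red=((H<5)|(H>175))&(S>180),white=(V>150)&(S<60))
def comps(m,amin=30):
    n,l,s,c=cv2.connectedComponentsWithStats(m.astype(np.uint8),connectivity=8)
    return [(l==i,s[i,4],c[i]) for i in range(1,n) if s[i,4]>=amin]
def rect(P):
    (a,b),(w,h),t=cv2.minAreaRect(np.ascontiguousarray(P[:,:2]*1000,dtype=np.float32)); return np.round([a,b,w,h,t],1)
E
python3 - <<'E'
from h import *
c=imaging.get_calibration('top'); z=np.load('top0.npz'); p,d=z['p'],z['d']
cv2.imwrite('pics/crop1.png',cv2.resize(p[205:405,85:325],None,fx=3,fy=3,interpolation=cv2.INTER_CUBIC))
C=cloud(c,d); M=masks(p)
print('table z',np.median(C[300:320,350:500,2]))
for k in ['green','orange','blue','yellow','black','red']:
    for m,a,ce in comps(M[k]&(d>0),40):
        P=C[m]; print(k,a,np.round(ce),rect(P),'z',np.round(np.percentile(P[:,2],[5,50,95]),3))
print('brown')
for m,a,ce in comps(M['brown']&(d>0),40):
    if 240<ce[0]<300 and 170<ce[1]<260: print(a,np.round(ce,1),np.round(np.median(C[m],0),3),np.round(onz(c,ce,.02),4))
E
```

```text
table z -0.0008629429528603794
green 314 [110. 237.] [513.2 500.8  26.4  87.7  83. ] z [-0.003  0.     0.005]
green 2517 [139. 269.] [448.6 446.4 126.5 214.2  89.9] z [-0.004  0.     0.005]
orange 130 [ 32. 194.] [595.6 644.2  43.7  54.6  73. ] z [0.121 0.125 0.128]
orange 297 [120. 239.] [499.7 447.8  19.3  82.5  83.6] z [0.078 0.083 0.087]
orange 310 [163. 386.] [182.5 345.4  90.3  30.   86.1] z [0.079 0.083 0.087]
blue 2727 [405.  82.] [ 885.7 -196.7   59.1  296.9    7.1] z [0.049 0.053 0.058]
blue 3868 [395. 212.] [ 571.  -194.5  181.5  170.6   77. ] z [-0.002  0.003  0.044]
blue 515 [  9. 185.] [615.6 706.6  59.2  67.4  87.2] z [0.1   0.105 0.109]
yellow 102 [508. 243.] [ 504.8 -435.4   63.9   14.9   89.7] z [0.045 0.052 0.066]
black 995 [634. 118.] [ 822.2 -898.4  219.   599.9   53.4] z [-0.315 -0.278  0.237]
black 479 [156. 119.] [802.9 389.6  89.  177.8  44.2] z [0.009 0.028 0.047]
black 796 [402.  96.] [ 857.8 -194.5  301.6   54.6   86.8] z [0.008 0.028 0.046]
black 45 [303. 135.] [754.6  44.1  34.7   5.3  54.3] z [0.018 0.036 0.053]
black 102 [471. 163.] [ 693.9 -347.9   47
[... 1374 characters left out ...]
[3.170e+01 1.150e+01 1.275e+02 1.727e+02 1.000e-01] z [0.008 0.091 0.296]
black 951 [ 20. 468.] [112.1 430.4 104.6  10.6  71.6] z [0.528 0.561 0.591]
red 263 [ 25. 191.] [597.3 649.8  42.2  36.9  67.5] z [0.136 0.144 0.149]
red 378 [307. 284.] [4.043e+02 3.130e+01 4.630e+01 4.600e+01 1.000e-01] z [0.07  0.074 0.078]
brown
109 [257.8 187.9] [0.628 0.148 0.028] [[0.6312 0.1488 0.02  ]]
104 [274.4 188.8] [0.628 0.11  0.028] [[0.6294 0.1102 0.02  ]]
113 [259.3 206.2] [0.586 0.144 0.028] [[0.5879 0.1444 0.02  ]]
97 [275.2 205.2] [0.589 0.107 0.029] [[0.5905 0.1077 0.02  ]]
109 [259.  222.1] [0.549 0.144 0.028] [[0.5506 0.1442 0.02  ]]
102 [260.4 238.8] [0.51  0.139 0.028] [[0.5118 0.1403 0.02  ]]
```

View pics/crop1.png

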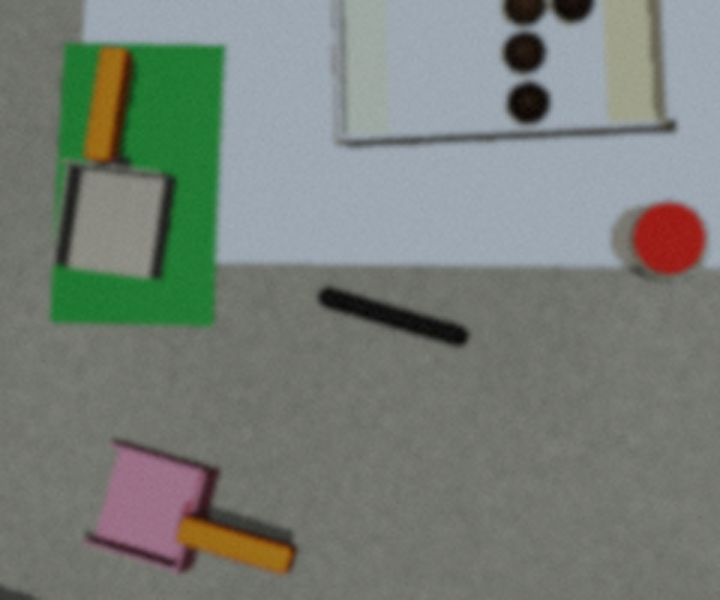

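Confirmed: the steel scoop with the orange handle is on the green mat at crop (115,170), and the pink one is at (190,520). Next I'll measure the tub, dish, label, reader and pad.

```bash
cat >> h.py <<'E'
def fitline(P):
    vx,vy,x,y=cv2.fitLine(np.ascontiguousarray(P[:,:2],dtype=np.float32),cv2.DIST_HUBER,0,.001,.001).ravel(); return np.array([x,y]),np.degrees(np.arctan2(vy,vx))
def dish(c,p,d):
    C=cloud(c,d); m=masks(p)['blue']; best=max([q for q in comps(m,800) if C[q[0]][:,0].mean()<.8 and np.median(C[q[0]][:,2])<.045],key=lambda q:q[1])
    P=C[best[0]|False]; g=cv2.dilate(best[0].astype(np.uint8),np.ones((5,5)))>0
    rim=P[(P[:,2]>.037)&(P[:,2]<.055)]; print('dish all',rect(P),'rim',rect(rim),len(rim))
    hull=cv2.fillConvexPoly(np.zeros((480,640),np.uint8),cv2.convexHull(np.argwhere(best[0])[:,::-1].astype(np.int32)),1)>0
    w=[q for q in comps(hull&(cv2.cvtColor(p,cv2.COLOR_BGR2HSV)[...,1]<130),60)]
    for m_,a,ce in w:
        P=C[m_]; print('  label?',a,np.round(ce,1),rect(P),'mean',np.round(np.median(P,0),4),'hullc',np.round(P.mean(0),4))
E
python3 - <<'E'
from h import *
c=imaging.get_calibration('top'); z=np.load('top0.npz'); p,d=z['p'],z['d']
C=cloud(c,d); X,Y,Z=C[...,0],C[...,1],C[...,2]
reg=(X>.42)&(X<.72)&(Y>0)&(Y<.32)&(d>0)
v,u=np.nonzero(reg)
mm=reg&(Z>.036)&(Z<.085); mm&=(cv2.boxFilter(mm.astype(float),-1,(3,3))>0.2)
print('tub rim>36', rect(C[mm]),mm.sum())
hi=reg&(Z>.055)&(Z<.08); P=C[hi]; P=P[(P[:,1]<.13)]; print('end wall',rect(P),fitline(P),len(P),P[:,:2].min(0),P[:,:2].max(0))
for nm,s in [('near',(X<.52)),('far',(X>.62))]:
    P=C[mm&s&(Y>.1)&(Y<.24)]; print(nm,fitline(P),len(P))
P=C[mm&(Y>.27)];print('left',len(P)); 
# end-wall and -x wall by rows: floor z profile
for x in (.53,.57,.61):
    s=reg&(abs(X-x)<.006); ys=Y[s];zs=Z[s];o=np.argsort(ys); b=np.arange(.04,.30,.01); print(x,[(round(float(q),2),int(1000*np.median(zs[abs(ys-q)<.005]))) for q in b if (abs(ys-q)<.005).any()])
dish(c,p,d)
k=(X>.44)&(X<.62)&(Y<-.33)&(Y>-.52)
for lo,hi_ in [(.125,.15),(.045,.06),(.03,.045)]:
    P=C[k&(Z>lo)&(Z<hi_)]; print('reader',lo,len(P),rect(P) if len(P)>3 else '')
b=masks(p)['black']&k; q=max(comps(b),key=lambda q:q[1]); P=C[q[0]]; print('pad',rect(P[abs(P[:,2])<.012]))
E
```

```text
tub rim>36 [534.3 148.9 241.5 273.8   3. ] 1113
end wall [540.1  26.1  39.4 240.4  87.9] (array([0.5374036 , 0.03224775], dtype=float32), np.float32(2.9609053)) 328 [0.42025589 0.01058987] [0.6608747  0.05004639]
near (array([0.48581082, 0.16912395], dtype=float32), np.float32(-86.90809)) 122
far (array([0.65038383, 0.17168213], dtype=float32), np.float32(-87.01472)) 136
left 174
0.53 [(0.04, 36), (0.05, 27), (0.06, 18), (0.07, 13), (0.08, 4), (0.09, 2), (0.1, 3), (0.11, 3), (0.12, 2), (0.13, 2), (0.14, 5), (0.15, 3), (0.16, 4), (0.17, 2), (0.18, 1), (0.19, 2), (0.2, 3), (0.21, 3), (0.22, 4), (0.23, 2), (0.24, 2), (0.25, 4), (0.26, 10), (0.27, 18), (0.28, 28), (0.29, 0)]
0.57 [(0.04, 41), (0.05, 31), (0.06, 19), (0.07, 13), (0.08, 5), (0.09, 1), (0.1, 3), (0.11, 3), (0.12, 1), (0.13, 4), (0.14, 19), (0.15, 5), (0.16, 3), (0.17, 2), (0.18, 2), (0.19, 3), (0.2, 4), (0.21, 2), (0.22, 2), (0.23, 3), (0.24, 3), (0.25, 4), (0.26, 9), (0.27, 17), (0.28, 28), (0.29, 20)]
0.61 [(0.04, 67), (0.05, 30), (0.06, 24), (0.07, 15), (0.08, 7), (0.09, 2), (0.1, 4), (0.11, 7), (0.12, 3), (0.13, 3), (0.14, 4), (0.15, 4), (0.16, 3), (0.17, 3), (0.18, 2), (0.19, 3), (0.2, 3), (0.21, 2), (0.22, 2), (0.23, 2), (0.24, 2), (0.25, 2), (0.26, 7), (0.27, 15), (0.28, 24), (0.29, 40)]
dish all [ 467.1 -145.9  198.4  408.    66. ] rim [ 574.1 -180.3  152.4  170.3   77. ] 456
  label? 392 [431.3 222.9] [ 433.7 -139.    76.9  395.    45. ] mean [ 0.5469 -0.2516  0.0349] hullc [ 0.549  -0.2504  0.0413]
  label? 179 [424.6 242.7] [ 429.8 -114.    33.3  355.7   32.1] mean [ 5.089e-01 -2.403e-01  2.000e-04] hullc [ 0.5071 -0.2398  0.0122]
reader 0.125 213 [ 521.7 -425.8   31.4   33.8   88.7]
reader 0.045 202 [ 5.213e+02 -4.248e+02  5.120e+01  4.310e+01  4.000e-01]
reader 0.03 249 [ 5.217e+02 -4.227e+02  6.680e+01  5.460e+01  5.000e-01]
pad [ 530.2 -424.   106.1  116.1   82.3]
```

Scoop grip: (0.502, 0.4475), axis yaw 173.6°. Tub origin: (0.569, 0.1565), x axis at -87°. I'll go above the handle first.

```bash
R='' ; 
python3 -m handwheel '[0.0935,-0.0559,0,0,0,-0.0771,0.0935,-0.0559,0,0,0,-0.0771,0.0935,-0.0559,0,0,0,-0.0771,0.0935,-0.0559,0,0,0,-0.0771,0.0935,-0.0559,0,0,0,-0.0771]' 1 100
python3 -m handwheel '[0.0935,-0.0559,0,0,0,-0.0771,0.0935,-0.0559,0,0,0,-0.0771,0.0935,-0.0559,0,0,0,-0.0771,0.0935,-0.0559,0,0,0,-0.0771,0.0935,-0.0559,0,0,0,-0.0771]' | tail -c 300
python3 -m handwheel '[0.0935,-0.0559,0,0,0,-0.0771,0.0935,-0.0559,0,0,0,-0.0771,0.0935,-0.0559,0,0,0,-0.0771,0.0935,-0.0559,0,0,0,-0.0771,0.0935,-0.0559,0,0,0,-0.0771]' >/dev/null
python3 -m handwheel '[0.0935,-0.0559,0,0,0,-0.0771,0.0935,-0.0559,0,0,0,-0.0771,0.0935,-0.0559,0,0,0,-0.0771,0.0935,-0.0559,0,0,0,-0.0771,0.0935,-0.0559,0,0,0,-0.0771]' >/dev/null
python3 -m handwheel '[0.0935,-0.0559,0,0,0,-0.0771,0.0935,-0.0559,0,0,0,-0.0771,0.0935,-0.0559,0,0,0,-0.0771,0.0935,-0.0559,0,0,0,-0.0771,0.0935,-0.0559,0,0,0,-0.0771]' >/dev/null
python3 -m handwheel '[0,0,0,0,0,0,0,0,0,0,0,0]' >/dev/null
cat >> h.py <<'E'
def yaw():
    s=st(); R=Ro.from_quat(s['tcp_rot']).as_matrix(); print('yaw_y',np.round(np.degrees(np.arctan2(R[1,1],R[0,1])),2),'z',np.round(R[:,2],3)); return s,R
E
python3 - <<'E'
from h import *
yaw()
c,p,d=shot('wrist','w1.png'); C=cloud(c,d)
for m,a,ce in comps(masks(p)['orange']&(d>0),200):
    P=C[m]; T=P[P[:,2]>np.percentile(P[:,2],50)-.006]; print(a,ce,rect(T),np.median(T[:,2]))
E
```

```text
time: 0.52
eef_pos: [0.2222, 0.6151, 0.2495]
tcp_rot: [0.407, 0.913, -0.001, -0.0]
contact_force: [0.5, -0.5, -1.3]
opening: 1.005
finger_force: 0.0
time: 0.93
eef_pos: [0.2924, 0.5731, 0.2496]
tcp_rot: [0.661, 0.751, -0.001, 0.0]
contact_force: [0.1, -0.6, -0.2]
opening: 1.001
finger_force: 0.0
t 2.35 p [0.5025 0.4476 0.2496] q [ 9.984e-01 -5.580e-02 -7.000e-04  3.000e-04] F [-1.5  0.3 -0.1] op 0.9981700499784423 j [0.58 0.28 1.58 0.   1.28 2.26]
yaw_y -96.4 z [-0.001 -0.    -1.   ]
1043 [ 16.52636625 122.0527325 ] [601.7 626.6  16.7  39.3  81.3] 0.12427874298920394
2546 [324.30950511 222.87902592] [503.6 446.5  19.3  83.3  83.4] 0.08321049890918791
```

```bash
python3 -m handwheel '[0.013,-0.006,-0.2,0,0,0,0,0,-0.2,0,0,0,0,0,-0.2,0,0,0,0,0,-0.2,0,0,0,0,0,-0.2,0,0,0]' >/dev/null
python3 -m handwheel '[0,0,-0.06,0,0,0,0,0,-0.06,0,0,0,0,0,-0.057,0,0,0,0,0,0,0,0,0,0,0,0,0,0,0]'
python3 -m handwheel '[0,0,0,0,0,0,0,0,0,0,0,0,0,0,0,0,0,0,0,0,0,0,0,0,0,0,0,0,0,0]' 0 100 >/dev/null
python3 -m handwheel '[0,0,0,0,0,0,0,0,0,0,0,0,0,0,0,0,0,0,0,0,0,0,0,0,0,0,0,0,0,0]'
python3 -c "
from h import *
yaw()"
```

```text
time: 3.23
eef_pos: [0.5049, 0.4478, 0.0751]
tcp_rot: [0.998, -0.056, 0.001, -0.001]
contact_force: [-0.3, -0.3, 0.6]
opening: 1.002
finger_force: 0.0
time: 4.07
eef_pos: [0.5048, 0.4473, 0.0744]
tcp_rot: [0.998, -0.056, 0.0, -0.0]
contact_force: [-0.1, -0.6, 3.5]
opening: 0.214
finger_force: 97.6
t 4.07 p [0.5048 0.4473 0.0744] q [ 9.984e-01 -5.640e-02  5.000e-04 -3.000e-04] F [-0.1 -0.6  3.5] op 0.21412885446924065 j [ 0.58  0.47  1.68 -0.    0.99  2.26]
yaw_y -96.47 z [ 0.001  0.    -1.   ]
```

```bash
python3 -m handwheel '[0,0,0.1,0,0,0,0,0,0.25,0,0,0,0,0,0.25,0,0,0,0,0,0.25,0,0,0,0,0,0,0,0,0]' 
for i in 1; do
python3 -m handwheel '[0.0425,-0.0673,0,0,0,0.0737,0.0425,-0.0673,0,0,0,0.0737,0.0425,-0.0673,0,0,0,0.0737,0.0425,-0.0673,0,0,0,0.0737,0.0425,-0.0673,0,0,0,0.0737]' >/dev/null
python3 -m handwheel '[0.0425,-0.0673,0,0,0,0.0737,0.0425,-0.0673,0,0,0,0.0737,0.0425,-0.0673,0,0,0,0.0737,0.0425,-0.0673,0,0,0,0.0737,0.0425,-0.0673,0,0,0,0.0737]' >/dev/null
python3 -m handwheel '[0.0425,-0.0673,0,0,0,0.0737,0.0425,-0.0673,0,0,0,0.0737,0.0425,-0.0673,0,0,0,0.0737,0.0425,-0.0673,0,0,0,0.0737,0.0425,-0.0673,0,0,0,0.0737]' >/dev/null
done
python3 -m handwheel '[0,0,0,0,0,0,0,0,0,0,0,0,0,0,0,0,0,0]' 
python3 -c "
from h import *
yaw()
c,p,d=shot('top'); np.savez('t1.npz',p=p,d=d)
cv2.imwrite('pics/t1.png',cv2.resize(p[100:300,150:350],None,fx=3,fy=3,interpolation=cv2.INTER_CUBIC))"
```

```text
time: 4.48
eef_pos: [0.5076, 0.4497, 0.2121]
tcp_rot: [0.998, -0.056, 0.006, -0.005]
contact_force: [1.7, 1.2, 0.2]
opening: 0.216
finger_force: 98.3
time: 5.98
eef_pos: [0.5992, 0.2961, 0.2009]
tcp_rot: [0.689, 0.725, -0.0, -0.001]
contact_force: [0.0, 0.6, -2.3]
opening: 0.219
finger_force: 98.2
t 5.98 p [0.5992 0.2961 0.2009] q [ 6.891e-01  7.246e-01 -4.000e-04 -7.000e-04] F [ 0.   0.6 -2.3] op 0.21869594237667822 j [0.31 0.31 1.64 0.   1.19 0.26]
yaw_y 2.88 z [-0.001  0.    -1.   ]
```

View pics/t1.png

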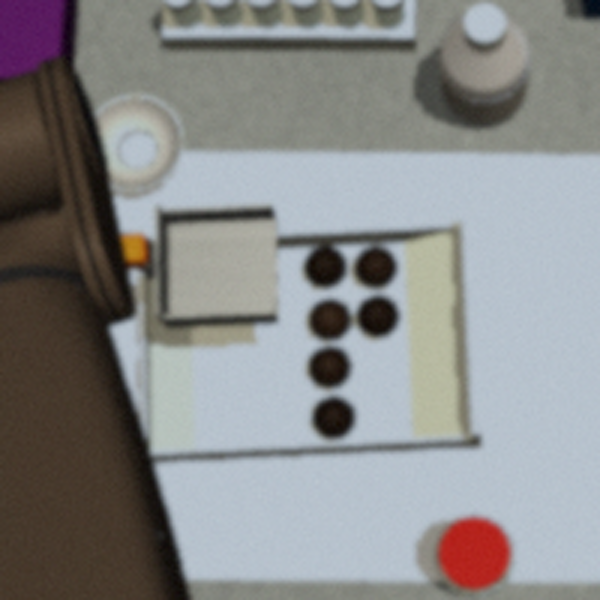

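The bowl is held level above the tub's upper-left part (crop x 160-275, y 215-320), with all 6 nodules undisturbed. Now I'll measure the bowl's offset.

```bash
cat >> h.py <<'E'
T=np.array([.5688,.1565]); ang=np.radians(-86.95); UX=np.array([np.cos(ang),np.sin(ang)]); UY=np.array([-UX[1],UX[0]])
def totub(P): q=np.asarray(P)[...,:2]-T; return np.stack([q@UX,q@UY],-1)*1000
E
python3 - <<'E'
from h import *
c=imaging.get_calibration('top'); z=np.load('t1.npz'); p,d=z['p'],z['d']; C=cloud(c,d)
Z=C[...,2]; q=totub(C)
s=(Z>.112)&(Z<.142)&(q[...,0]>-115)&(q[...,0]<5)&(q[...,1]>-30)&(q[...,1]<110)
P=C[s]; Q=q[s]; print(len(P),np.median(P[:,2]),rect(np.c_[Q/1000]),np.percentile(Q,[1,99],axis=0))
print('tcp in tub',totub([.5992,.2961]))
# bowl floor corners via ray at z=.130
e=np.array([[160+0,215],[272,215],[275,318],[165,320]])/3+[150,100]
print(totub(onz(c,e,.130)).round(1))
E
```

```text
1270 0.12822790046296628 [-55.3  34.3  78.8  82.   90. ] [[-93.2597857   -4.2823818 ]
 [-15.11931625  72.93002934]]
tcp in tub [-137.78474909   37.7846916 ]
[[-96.6  77.3]
 [-16.1  73.3]
 [-16.   -1.7]
 [-94.3   0.5]]
```

```bash
python3 -m handwheel '[0,0,-0.17,0,0,0,0,0,-0.17,0,0,0,0,0,-0.17,0,0,0,0,0,0,0,0,0,0,0,0,0,0,0]' 
python3 - <<'E'
from h import *
yaw()
c,p,d=shot('top'); np.savez('t2.npz',p=p,d=d); C=cloud(c,d)
cv2.imwrite('pics/t2.png',cv2.resize(p[150:270,185:325],None,fx=5,fy=5,interpolation=cv2.INTER_CUBIC))
q=totub(C); Z=C[...,2]
s=(q[...,0]>-105)&(q[...,0]<0)&(q[...,1]>-30)&(q[...,1]<100)
# side wall tops, z ~ .05+.034=.084 ; floor .0525
f=s&(Z>.045)&(Z<.062); print('floor',np.percentile(q[f],[1,5,95,99],axis=0).round(1))
w=s&(Z>.066)&(Z<.1); Q=q[w]
for lo,hi in((-30,20),(50,100)):
    k=(Q[:,1]>lo)&(Q[:,1]<hi)&(Q[:,0]>-85)&(Q[:,0]<-20); print(k.sum(),fitline(Q[k]/1000))
E
```

```text
time: 6.45
eef_pos: [0.5981, 0.296, 0.1227]
tcp_rot: [0.688, 0.726, -0.002, -0.001]
contact_force: [0.7, 0.3, -2.5]
opening: 0.217
finger_force: 98.2
t 6.45 p [0.5981 0.296  0.1227] q [ 0.6882  0.7255 -0.0021 -0.0013] F [ 0.7  0.3 -2.5] op 0.21694190627981072 j [0.31 0.39 1.68 0.   1.07 0.25]
yaw_y 3.02 z [-0.005 -0.001 -1.   ]
floor [[-92.7  -5.7]
 [-91.1   4. ]
 [-17.8  70.1]
 [-14.7  71.5]]
77 (array([-0.05572034, -0.00501566], dtype=float32), np.float32(0.26339093))
82 (array([-0.05146577,  0.07098346], dtype=float32), np.float32(-0.9622945))
```

View pics/t2.png

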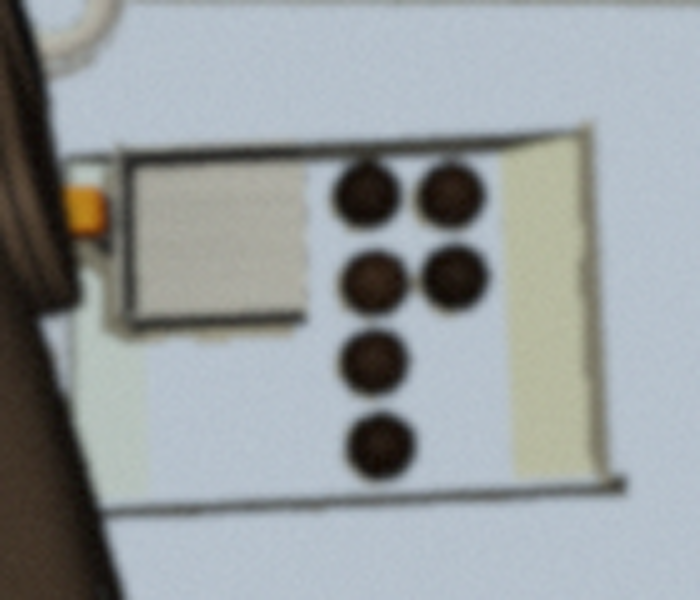

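```bash
python3 -m handwheel '[0.034,-0.0115,0,0,0,0,0,0,-0.05,0,0,0,0,0,-0.1,0,0,0,0,0,-0.1,0,0,0,0,0,0,0,0,0]' 
python3 -m handwheel '[0,0,-0.02,0,0,0,0,0,0,0,0,0,0,0,0,0,0,0]' 
python3 - <<'E'
from h import *
s,R=yaw(); print(totub(s['eef_pos']))
E
```

```text
time: 6.92
eef_pos: [0.6123, 0.2987, 0.0969]
tcp_rot: [0.687, 0.727, 0.011, 0.005]
contact_force: [2.8, 4.1, 14.7]
opening: 0.216
finger_force: 114.2
time: 7.17
eef_pos: [0.613, 0.2971, 0.0951]
tcp_rot: [0.687, 0.726, 0.01, 0.006]
contact_force: [-0.2, 3.6, 18.5]
opening: 0.215
finger_force: 115.2
t 7.17 p [0.613  0.2971 0.0951] q [0.6871 0.7265 0.0098 0.0065] F [-0.2  3.6 18.5] op 0.21453661626905024 j [ 0.3   0.44  1.67 -0.    1.    0.25]
yaw_y 3.19 z [ 0.023  0.005 -1.   ]
[-138.016583     51.66220957]
```

Unexpected contact (18 N), so I'm backing up and looking.

```bash
python3 - <<'E'
from h import *
c,p,d=shot('top'); np.savez('t3.npz',p=p,d=d)
a=cv2.resize(p[150:270,185:325],None,fx=4,fy=4,interpolation=cv2.INTER_CUBIC)
c,p,d=shot('side'); b=cv2.resize(p[100:260,200:400],(800-560,192)); cv2.imwrite('pics/t3.png',np.hstack([a,np.vstack([b,np.zeros((480-192,240,3),np.uint8)])]))
cv2.imwrite('pics/s3.png',cv2.resize(p[60:260,220:420],None,fx=3,fy=3,interpolation=cv2.INTER_CUBIC))
E
```

```text
(no output)
```

View pics/s3.png

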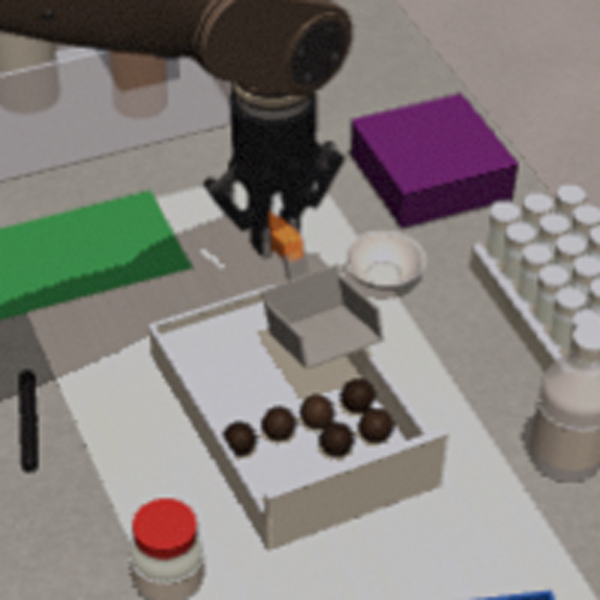

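The bowl's far side landed on the tub's far wall, so the TCP-based offset was the right one. Lifting, then checking the scoop's attitude in the grip.

```bash
python3 -m handwheel '[0,0,0.1,0,0,0,0,0,0.2,0,0,0,0,0,0,0,0,0,0,0,0,0,0,0,0,0,0,0,0,0]' 
python3 - <<'E'
from h import *
s,R=yaw(); print(totub(s['eef_pos']))
c,p,d=shot('top'); np.savez('t2.npz',p=p,d=d); C=cloud(c,d)
q=totub(C); Z=C[...,2]
s_=(q[...,0]>-105)&(q[...,0]<0)&(q[...,1]>-30)&(q[...,1]<110)
u=s['eef_pos'][2]-.0734
f=s_&(Z>u-.01)&(Z<u+.016); P=np.c_[q[f],Z[f]*1000]
P=P[(P[:,0]>-85)&(P[:,0]<-25)&(P[:,1]>10)&(P[:,1]<65)]
A=np.c_[P[:,:2],np.ones(len(P))]; k=np.linalg.lstsq(A,P[:,2],rcond=None)[0]; print('plane slopes',k, 'z at centre',k@[-54,38,1],len(P),u)
w=s_&(Z>u+.018)&(Z<u+.05); Q=q[w]
for lo,hi in((-30,20),(50,110)):
    kk=(Q[:,1]>lo)&(Q[:,1]<hi)&(Q[:,0]>-85)&(Q[:,0]<-20); print(kk.sum(),fitline(Q[kk]/1000))
E
```

```text
time: 7.68
eef_pos: [0.6044, 0.2937, 0.128]
tcp_rot: [0.688, 0.725, -0.001, -0.0]
contact_force: [0.0, 0.1, -2.3]
opening: 0.216
finger_force: 111.5
t 7.68 p [0.6044 0.2937 0.128 ] q [ 6.883e-01  7.254e-01 -6.000e-04 -5.000e-04] F [ 0.   0.1 -2.3] op 0.21638136000199965 j [0.3  0.4  1.67 0.   1.08 0.25]
yaw_y 3.01 z [-0.002 -0.    -1.   ]
[-135.150048     42.87282296]
plane slopes [1.57167041e-02 2.43770999e-02 6.95645318e+01] z at centre 69.6421595416161 12 0.05455311133133349
183 (array([-0.06299157,  0.01168068], dtype=float32), np.float32(2.2198172))
424 (array([-0.05103999,  0.06684136], dtype=float32), np.float32(0.16456924))
```

```bash
python3 - <<'E'
from h import *
c=imaging.get_calibration('top'); z=np.load('t2.npz'); p,d=z['p'],z['d']; C=cloud(c,d)
q=totub(C); Z=C[...,2]
cv2.imwrite('pics/t4.png',cv2.resize(p[150:270,185:325],None,fx=5,fy=5,interpolation=cv2.INTER_CUBIC))
f=(q[...,0]>-80)&(q[...,0]<-30)&(q[...,1]>18)&(q[...,1]<58)&(Z>.03)&(Z<.12); P=np.c_[q[f],Z[f]*1000]
A=np.c_[P[:,:2],np.ones(len(P))]
for i in range(4):
    k=np.linalg.lstsq(A,P[:,2],rcond=None)[0]; r=abs(P[:,2]-A@k); g=r<max(3,1.5*np.median(r)); A,P=A[g],P[g]
print(len(P),'slopes deg',np.degrees(np.arctan(k[:2])),'z',k@[-54,38,1],'rms',r.mean())
v=np.array([[1,0,k[0]],[0,1,k[1]]]); 
s=(q[...,0]>-125)&(q[...,0]<10)&(q[...,1]>-30)&(q[...,1]<110)&(Z>.05)&(Z<.13)
print(np.percentile(q[s],[1,99],axis=0))
E
```

```text
215 slopes deg [11.06867719  0.07521736] z 79.39825263854048 rms 1.212899538809452
[[-91.64282762   1.33242992]
 [  1.29764643  79.73424074]]
```

View pics/t4.png

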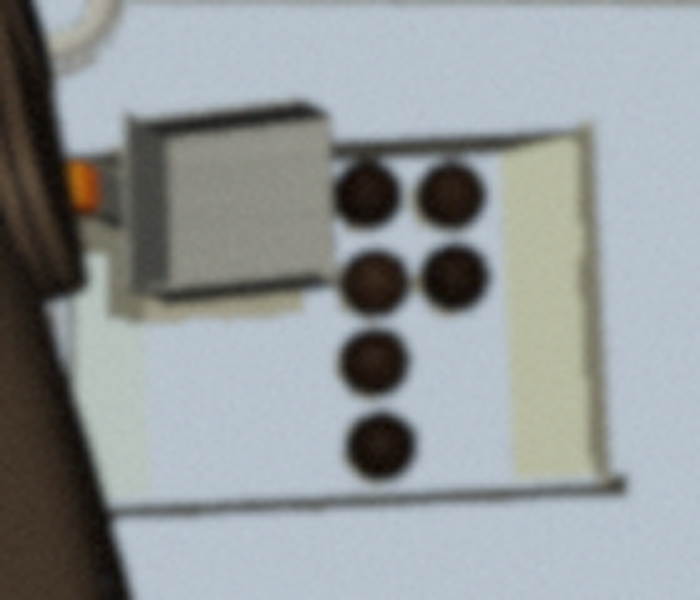

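The bowl turned about 11° lip-up in the grip, with the nodules untouched. I'll compensate by tilting the tool lip-down, grip at 120 N, shift back to tub y of about 37.5 mm, and re-measure.

```bash
python3 -m handwheel '[-0.036,0,0,0.066,0.0035,0,0,0,0,0.066,0.0035,0,0,0,0,0,0,0,0,0,0,0,0,0,0,0,0,0,0,0]' - 120
cat > meas.py <<'E'
from h import *
import sys
s,R=yaw(); g=totub(s['eef_pos']); print('tcp tub',g.round(1))
c,p,d=shot('top'); np.savez('t2.npz',p=p,d=d); C=cloud(c,d)
q=totub(C)-g; Z=C[...,2]; e=s['eef_pos'][2]
f=(q[...,0]>55)&(q[...,0]<110)&(abs(q[...,1])<22)&(Z>e-.085)&(Z<e-.035); P=np.c_[q[f],Z[f]*1000]
A=np.c_[P[:,:2],np.ones(len(P))]
for i in range(4):
    k=np.linalg.lstsq(A,P[:,2],rcond=None)[0]; r=abs(P[:,2]-A@k); gd=r<max(3,2*np.median(r)); A,P=A[gd],P[gd]
print(len(P),'slopes deg',np.degrees(np.arctan(k[:2])).round(2),'floor z under tcp+84:',(k@[84,0,1]).round(1),'tcp-floor',(e*1000-k@[84,0,1]).round(1))
s_=(q[...,0]>0)&(q[...,0]<150)&(abs(q[...,1])<60); pl=q[...,0]*k[0]+q[...,1]*k[1]+k[2]
f=s_&(abs(Z*1000-pl)<4); f=max(comps(f,50),key=lambda t:t[1])[0]; print('floor extent rel tcp',np.percentile(q[f],[2,98],axis=0).round(1))
E
python3 meas.py
```

```text
time: 8.15
eef_pos: [0.5992, 0.2938, 0.128]
tcp_rot: [0.685, 0.722, 0.07, -0.075]
contact_force: [-0.6, -0.1, -2.0]
opening: 0.215
finger_force: 117.4
t 8.15 p [0.5992 0.2938 0.128 ] q [ 0.6848  0.7215  0.0697 -0.075 ] F [-0.6 -0.1 -2. ] op 0.21542228498331614 j [0.23 0.36 1.73 0.24 1.03 0.06]
yaw_y 3.01 z [-0.013  0.203 -0.979]
tcp tub [-135.5   37.6]
244 slopes deg [5.26 0.29] floor z under tcp+84: 63.8 tcp-floor 64.2
floor extent rel tcp [[ 72.9 -31.3]
 [126.8  34.8]]
```

```bash
python3 -m handwheel '[0,0,0,0.055,0.003,0,0,0,0,0,0,0,0,0,0,0,0,0,0,0,0,0,0,0]' >/dev/null
python3 meas.py
```

```text
t 8.53 p [0.5996 0.2944 0.1292] q [ 0.6807  0.718   0.1    -0.1058] F [-0.4  0.6 -2.6] op 0.2183562053036121 j [ 0.2   0.35  1.75  0.34  1.02 -0.02]
yaw_y 3.06 z [-0.016  0.288 -0.958]
tcp tub [-136.    38.1]
72 slopes deg [ 1.37 -3.39] floor z under tcp+84: 57.6 tcp-floor 71.6
floor extent rel tcp [[ 98.4 -31.8]
 [121.3  34.8]]
```

```bash
python3 -m handwheel '[0,0,-0.05,0.011,0,0,0,0,-0.1,0,0,0,0,0,-0.1,0,0,0,0,0,-0.05,0,0,0,0,0,0,0,0,0]' 
python3 -m handwheel '[0,0,-0.02,0,0,0,0,0,0,0,0,0,0,0,0,0,0,0]'
python3 -m handwheel '[0,0,-0.013,0,0,0,0,0,0,0,0,0,0,0,0,0,0,0]'
python3 -c "
from h import *
s,R=yaw(); print(totub(s['eef_pos']))"
```

```text
time: 9.0
eef_pos: [0.5974, 0.2935, 0.0801]
tcp_rot: [0.68, 0.717, 0.104, -0.114]
contact_force: [-0.0, 0.5, -1.7]
opening: 0.212
finger_force: 117.5
time: 9.25
eef_pos: [0.5999, 0.2941, 0.0815]
tcp_rot: [0.68, 0.717, 0.107, -0.112]
contact_force: [-0.0, -0.3, -2.5]
opening: 0.215
finger_force: 117.5
time: 9.5
eef_pos: [0.6001, 0.2941, 0.08]
tcp_rot: [0.68, 0.717, 0.107, -0.112]
contact_force: [0.4, -1.0, -1.4]
opening: 0.221
finger_force: 117.5
t 9.5 p [0.6001 0.2941 0.08  ] q [ 0.6797  0.7169  0.1075 -0.1118] F [ 0.4 -1.  -1.4] op 0.2207416482742771 j [ 0.2   0.42  1.77  0.38  0.95 -0.08]
yaw_y 3.03 z [-0.014  0.306 -0.952]
[-135.73871533   38.5773696 ]
```

```bash
python3 -m handwheel '[0,0,-0.013,0,0,0,0,0,0,0,0,0,0,0,0,0,0,0]'
python3 -m handwheel '[-0.007,0,-0.008,0,0,0,0,0,0,0,0,0,0,0,0,0,0,0]'
python3 -c "
from h import *
c,p,d=shot('side');cv2.imwrite('pics/s5.png',cv2.resize(p[120:270,240:390],None,fx=4,fy=4,interpolation=cv2.INTER_CUBIC))"
```

```text
time: 9.75
eef_pos: [0.6004, 0.2945, 0.0789]
tcp_rot: [0.68, 0.717, 0.108, -0.112]
contact_force: [-1.6, 1.8, 4.0]
opening: 0.212
finger_force: 118.4
time: 10.0
eef_pos: [0.6001, 0.2948, 0.0786]
tcp_rot: [0.68, 0.717, 0.109, -0.111]
contact_force: [0.9, 3.0, 6.6]
opening: 0.219
finger_force: 118.7
```

View pics/s5.png

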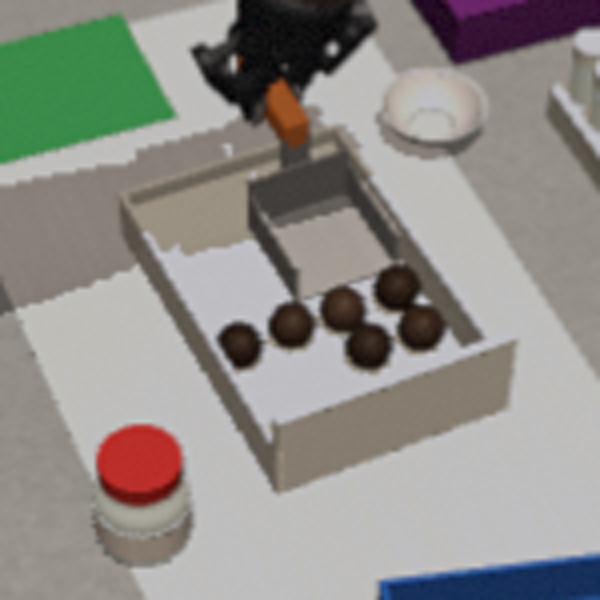

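```bash
python3 -m handwheel '[0.0035,-0.0667,0,0,0,0,0.0035,-0.0667,0,0,0,0,0.0035,-0.0667,0,0,0,0,0.0035,-0.0667,0,0,0,0,0.0035,-0.0667,0,0,0,0]'
python3 -m handwheel '[0.0035,-0.0667,0,0,0,0,0.0035,-0.0667,0,0,0,0,0.0035,-0.0667,0,0,0,0,0,0,0,0,0,0]'
python3 -c "
from h import *
s,R=yaw(); print(totub(s['eef_pos']))
c,p,d=shot('side');cv2.imwrite('pics/s6.png',cv2.resize(p[120:270,240:390],None,fx=4,fy=4,interpolation=cv2.INTER_CUBIC))"
```

```text
time: 10.47
eef_pos: [0.603, 0.2452, 0.0791]
tcp_rot: [0.68, 0.717, 0.11, -0.112]
contact_force: [0.7, 5.1, 6.8]
opening: 0.215
finger_force: 118.7
time: 10.8
eef_pos: [0.6047, 0.2135, 0.0786]
tcp_rot: [0.68, 0.716, 0.109, -0.111]
contact_force: [-0.2, 2.3, 6.9]
opening: 0.214
finger_force: 118.6
t 10.8 p [0.6047 0.2135 0.0786] q [ 0.68    0.7165  0.1089 -0.111 ] F [-0.2  2.3  6.9] op 0.2136517926843628 j [ 0.07  0.38  1.82  0.38  0.97 -0.21]
yaw_y 2.94 z [-0.011  0.307 -0.952]
[-54.96282494  38.91039449]
```

View pics/s6.png

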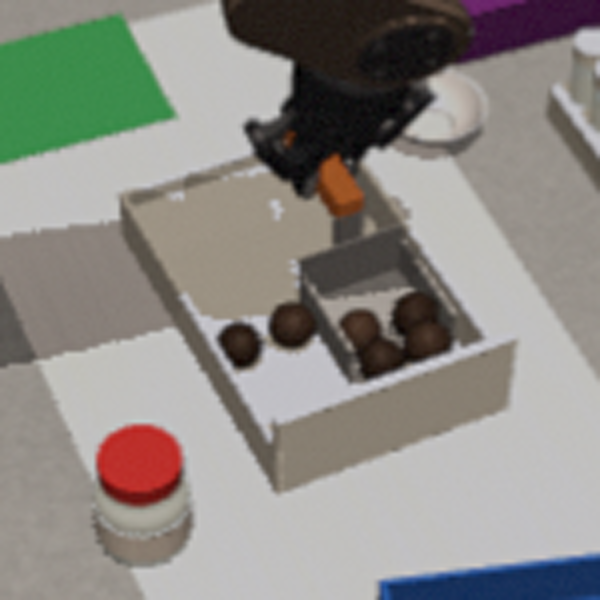

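Four nodules are between the scoop's sides at the ramp (crop (360,325), (415,310), (427,340), (380,358)) and the other two are in place. Pushing on, then curling lip-up along the ramp.

```bash
python3 -m handwheel '[0.002,-0.03,0,0,0,0,0.002,-0.03,0,0,0,0,0,0,0,0,0,0]'
python3 -m handwheel '[0.002,-0.033,0,-0.045,-0.0024,0,0.002,-0.033,0,-0.055,-0.003,0,0.002,-0.033,0.01,-0.055,-0.003,0,0.001,-0.01,0.03,-0.055,-0.003,0,0,0,0.05,-0.055,-0.003,0]'
python3 -m handwheel '[0,0,0.07,-0.03,0,0,0,0,0.1,0,0,0,0,0,0.1,0,0,0,0,0,0.1,0,0,0,0,0,0.1,0,0,0]'
python3 -m handwheel '[0,0,0.1,0,0,0,0,0,0.1,0,0,0,0,0,0,0,0,0,0,0,0,0,0,0]'
python3 -c "
from h import *
s,R=yaw(); print(totub(s['eef_pos']))
c,p,d=shot('top');np.savez('t5.npz',p=p,d=d);cv2.imwrite('pics/s7.png',cv2.resize(p[130:280,180:480],None,fx=2.6,fy=2.6,interpolation=cv2.INTER_CUBIC))"
```

```text
time: 11.1
eef_pos: [0.6052, 0.2056, 0.0788]
tcp_rot: [0.68, 0.717, 0.109, -0.111]
contact_force: [0.2, 4.2, 6.5]
opening: 0.217
finger_force: 118.7
time: 11.52
eef_pos: [0.6029, 0.1878, 0.0875]
tcp_rot: [0.687, 0.724, -0.039, 0.039]
contact_force: [-0.4, -0.0, -4.2]
opening: 0.22
finger_force: 117.6
time: 11.93
eef_pos: [0.6045, 0.1881, 0.1616]
tcp_rot: [0.686, 0.723, -0.052, 0.055]
contact_force: [-0.2, 0.2, -3.3]
opening: 0.214
finger_force: 117.6
time: 12.27
eef_pos: [0.6054, 0.1882, 0.1922]
tcp_rot: [0.687, 0.723, -0.051, 0.056]
contact_force: [0.3, -0.8, -3.8]
opening: 0.217
finger_force: 117.7
t 12.27 p [0.6054 0.1882 0.1922] q [ 0.6865  0.7232 -0.0511  0.0556] F [ 0.3 -0.8 -3.8] op 0.21698112324925797 j [ 0.2   0.27  1.71 -0.16  1.18  0.21]
yaw_y 2.99 z [ 0.01  -0.15  -0.989]
[-29.67516504  38.19007294]
```

View pics/s7.png

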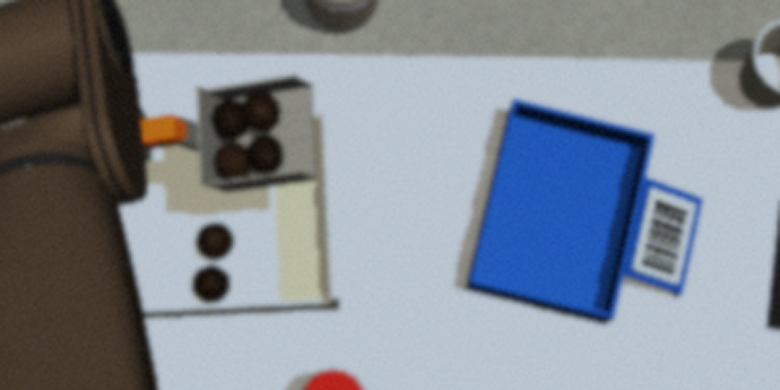

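Four nodules are seated in the bowl (crop (232,118), (263,110), (231,158), (266,153)), two remain at (214,240) and (211,283), and the dish is unmoved. Now the dish pose.

```bash
cat >> h.py <<'E'
def dish2(c,p,d,verbose=1):
    """dish from label (white blob beside blue) and blue outline cast on rim plane"""
    C=cloud(c,d); b=masks(p)['blue']; q=[k for k in comps(b,1500) if .4<np.median(C[k[0]][:,0])<.75 and -.4<np.median(C[k[0]][:,1])<0]
    m=max(q,key=lambda t:t[1])[0].astype(np.uint8)
    m=cv2.morphologyEx(m,cv2.MORPH_CLOSE,np.ones((7,7)))
    body=cv2.morphologyEx(m,cv2.MORPH_OPEN,cv2.getStructuringElement(cv2.MORPH_ELLIPSE,(41,41)))
    cn=max(cv2.findContours(body,0,1)[0],key=cv2.contourArea)[:,0,:]
    r=rect(onz(c,cn,.045)); print('body at rim plane',r)
    h=cv2.cvtColor(p,cv2.COLOR_BGR2HSV); w=(h[...,1]<110)&(h[...,2]>90)&(C[...,2]>.014)&(C[...,2]<.06)
    w&=(abs(C[...,0]-r[0]/1000)<.15)&(abs(C[...,1]-r[1]/1000)<.15)
    l=cv2.morphologyEx(w.astype(np.uint8),cv2.MORPH_CLOSE,np.ones((5,5))); k=max(comps(l>0,50),key=lambda t:t[1])
    cn=cv2.convexHull(np.argwhere(k[0])[:,::-1].astype(np.int32)); M=cv2.moments(cn); uv=[M['m10']/M['m00'],M['m01']/M['m00']]
    print('label',np.round(uv,1),rect(onz(c,cn[:,0,:],.032)),'c',onz(c,uv,.032).round(4)[0]); return r
E
python3 - <<'E'
from h import *
c=imaging.get_calibration('top'); z=np.load('t5.npz'); dish2(c,z['p'],z['d'])
e=np.array([[515,100],[652,135],[610,320],[468,288]])/2.6+[180,130]; P=onz(c,e,.045); print(P.round(3),P.mean(0))
E
```

```text
body at rim plane [ 575.6 -170.7  132.7  169.1   76.5]
label [435.5 221.6] [ 555.5 -263.    53.3   93.4   74.5] c [ 0.5537 -0.2623  0.032 ]
[[ 0.674 -0.129  0.045]
 [ 0.644 -0.251  0.045]
 [ 0.479 -0.21   0.045]
 [ 0.506 -0.086  0.045]] [ 0.57560898 -0.16886206  0.045     ]
```

```bash
python3 -m handwheel '[-0.017,-0.05,0,0,0,0,-0.017,-0.1,0,0,0,0,-0.017,-0.1,0,0,0,0,-0.017,-0.1,0,0,0,0,-0.017,-0.1,0,0,0,0]' >/dev/null
python3 -m handwheel '[-0.017,-0.1,0,0.018,0.001,0,-0.017,-0.1,0,0.018,0.001,0,-0.017,-0.1,0,0.018,0.001,0,-0.017,-0.1,0,0.018,0.001,0,-0.017,-0.1,0,0.018,0.001,0]' >/dev/null
python3 -m handwheel '[-0.017,-0.1,0,0.018,0.001,0,-0.017,-0.1,0,0.018,0.001,0,-0.017,-0.1,0,0.018,0.001,0,-0.017,-0.1,0,0.018,0.001,0,0,-0.1,0,0.018,0.001,0]' >/dev/null
python3 -m handwheel '[0,-0.077,-0.08,0.022,0.001,0,0,0,-0.115,0.028,0.0015,0,0,0,-0.115,0.028,0.0015,0,0,0,-0.115,0.028,0.0015,0,0,0,0,0,0,0]'
python3 -c "
from h import *
s,R=yaw(); print('tool pitch',np.degrees(np.arcsin(R[1,2])))"
```

```text
time: 13.98
eef_pos: [0.5653, -0.0421, 0.122]
tcp_rot: [0.681, 0.717, 0.099, -0.112]
contact_force: [-1.0, -0.6, -4.6]
opening: 0.214
finger_force: 117.8
t 13.98 p [ 0.5653 -0.0421  0.122 ] q [ 0.6814  0.7165  0.0994 -0.1116] F [-1.  -0.6 -4.6] op 0.21367646276771166 j [-0.36  0.24  1.91  0.3   1.15 -0.56]
yaw_y 2.97 z [-0.024  0.294 -0.955]
tool pitch 17.126306954198586
```

```bash
python3 -m handwheel '[0.01,-0.043,0.066,0.0555,0.003,0,0.01,-0.043,0.066,0.0555,0.003,0,0.01,-0.043,0.066,0.0555,0.003,0,0.01,-0.043,0.066,0.0555,0.003,0,0,0,0,0,0,0]'
python3 -m handwheel '[0.003,-0.059,0.019,0.0444,0.0024,0,0.003,-0.059,0.019,0.0444,0.0024,0,0.003,-0.059,0.019,0.0444,0.0024,0,0.003,-0.059,0.019,0.0444,0.0024,0,0.003,-0.059,0.019,0.0444,0.0024,0]'
python3 -m handwheel '[0,0,0,0,0,0,0,0,0,0,0,0,0,0,0,0,0,0,0,0,0,0,0,0]'
python3 -c "
from h import *
s,R=yaw(); print('tool pitch',np.degrees(np.arcsin(R[1,2])))
c,p,d=shot('side');cv2.imwrite('pics/s8.png',cv2.resize(p[170:350,270:450],None,fx=3,fy=3,interpolation=cv2.INTER_CUBIC))"
```

```text
time: 14.4
eef_pos: [0.5757, -0.0702, 0.1677]
tcp_rot: [0.653, 0.688, 0.218, -0.229]
contact_force: [-0.2, -0.1, -2.3]
opening: 0.217
finger_force: 118.0
time: 14.82
eef_pos: [0.577, -0.111, 0.1811]
tcp_rot: [0.604, 0.639, 0.327, -0.346]
contact_force: [0.4, 0.8, -2.6]
opening: 0.213
finger_force: 118.3
time: 15.15
eef_pos: [0.5771, -0.1096, 0.1809]
tcp_rot: [0.604, 0.639, 0.327, -0.346]
contact_force: [0.6, -0.2, -1.9]
opening: 0.217
finger_force: 118.2
t 15.15 p [ 0.5771 -0.1096  0.1809] q [ 0.6041  0.6389  0.3271 -0.3464] F [ 0.6 -0.2 -1.9] op 0.21704758454070597 j [-0.63  0.44  1.72  0.71  1.71 -0.86]
yaw_y 3.23 z [-0.047  0.836 -0.546]
tool pitch 56.758489373046785
```

View pics/s8.png

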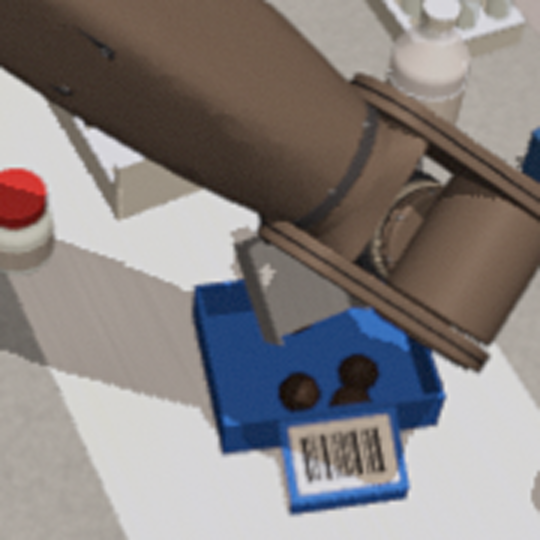

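At least three nodules show in the dish at (298,390), (358,373) and (350,395). The force drop of about 2 N suggests all four are out. Backing out, checking the dish and going for the second pass.

```bash
python3 -m handwheel '[-0.003,0.059,0.03,-0.0444,-0.0024,0,-0.003,0.059,0.03,-0.0444,-0.0024,0,-0.003,0.059,0.03,-0.0444,-0.0024,0,-0.003,0.059,0.03,-0.0444,-0.0024,0,-0.003,0.059,0.03,-0.0444,-0.0024,0]' >/dev/null
python3 -m handwheel '[-0.01,0.043,-0.02,-0.0555,-0.003,0,-0.01,0.043,-0.02,-0.0555,-0.003,0,-0.01,0.043,-0.02,-0.0555,-0.003,0,-0.01,0.043,-0.02,-0.0555,-0.003,0,0,0,0,0,0,0]'
python3 -m handwheel '[-0.03,0.2,0,0,0,0,-0.03,0.22,0,0,0,0,-0.03,0.22,0,0,0,0,-0.03,0.22,0,0,0,0,-0.03,0.22,0,0,0,0]' >/dev/null
python3 -m handwheel '[-0.03,0.22,0,0,0,0,-0.03,0.22,0,0,0,0,-0.03,0.22,0,0,0,0,-0.03,0.22,0,0,0,0,-0.03,0.2,0,0,0,0]' >/dev/null
python3 -m handwheel '[0,0,0,0,0,0,0,0,0,0,0,0]' >/dev/null
python3 meas.py
python3 - <<'E'
from h import *
c=imaging.get_calibration('top'); z=np.load('t2.npz'); p,d=z['p'],z['d']; C=cloud(c,d); dish2(c,p,d)
for m,a,ce in comps(masks(p)['brown']&(d>0),40):
    P=np.median(C[m],0)
    if .42<P[0]<.72 and -.3<P[1]<.3 and P[2]<.07: print(a,ce.round(),P.round(3),totub(P).round(0))
E
```

```text
time: 16.03
eef_pos: [0.568, -0.0367, 0.192]
tcp_rot: [0.679, 0.72, 0.101, -0.107]
contact_force: [0.0, 0.6, -1.7]
opening: 0.212
finger_force: 118.1
t 17.03 p [0.5229 0.2849 0.1908] q [ 0.679   0.719   0.1011 -0.1087] F [-0.1 -0.1 -1.6] op 0.21638408537415277 j [0.21 0.13 1.9  0.33 1.1  0.01]
yaw_y 3.29 z [-0.019  0.293 -0.956]
tcp tub [-130.7  -39. ]
78 slopes deg [-1.5  -0.52] floor z under tcp+84: 118.9 tcp-floor 71.9
floor extent rel tcp [[ 99.7 -31.9]
 [120.9  34.6]]Traceback (most recent call last):
  File "<stdin>", line 2, in <module>
  File "h.py", line 50, in dish2
    cn=max(cv2.findContours(body,0,1)[0],key=cv2.contourArea)[:,0,:]
       ~~~^^^^^^^^^^^^^^^^^^^^^^^^^^^^^^^^^^^^^^^^^^^^^^^^^^^
ValueError: max() iterable argument is empty
```

```bash
sed -i "s/    m=cv2.morphologyEx(m,cv2.MORPH_CLOSE,np.ones((7,7)))/    m=cv2.drawContours(np.zeros_like(m),cv2.findContours(cv2.morphologyEx(m,cv2.MORPH_CLOSE,np.ones((7,7))),0,1)[0],-1,1,-1)/" h.py
python3 -m handwheel '[0.01,0.038,-0.2,0,0,-0.003,0,0,-0.2,0,0,0,0,0,-0.2,0,0,0,0,0,-0.09,0,0,0,0,0,0,0,0,0]'
python3 -m handwheel '[0,0,-0.03,0,0,0,0,0,0,0,0,0,0,0,0,0,0,0]'
python3 - <<'E'
from h import *
s,R=yaw(); print(totub(s['eef_pos']))
c=imaging.get_calibration('top'); z=np.load('t2.npz'); p,d=z['p'],z['d']; C=cloud(c,d); dish2(c,p,d)
for m,a,ce in comps(masks(p)['brown']&(d>0),40):
    P=np.median(C[m],0)
    if .42<P[0]<.72 and -.3<P[1]<.3 and P[2]<.07: print(a,ce.round(),P.round(3),totub(P).round(0))
E
```

```text
time: 17.5
eef_pos: [0.5241, 0.2874, 0.0837]
tcp_rot: [0.683, 0.716, 0.099, -0.109]
contact_force: [0.4, -0.9, -2.8]
opening: 0.217
finger_force: 118.1
time: 17.75
eef_pos: [0.5263, 0.2893, 0.0845]
tcp_rot: [0.682, 0.716, 0.103, -0.107]
contact_force: [0.6, -0.4, -2.0]
opening: 0.218
finger_force: 118.2
t 17.75 p [0.5263 0.2893 0.0845] q [ 0.6821  0.716   0.1026 -0.1074] F [ 0.6 -0.4 -2. ] op 0.21806423366723202 j [ 0.22  0.28  1.94  0.38  0.91 -0.06]
yaw_y 2.78 z [-0.014  0.293 -0.956]
[-134.87966899  -35.42090595]
body at rim plane [ 575.6 -170.7  132.7  169.1   76.5]
label [435.8 221.4] [ 555.3 -263.8   51.1   93.7   75. ] c [ 0.554  -0.2629  0.032 ]
70 [406. 201.] [ 0.601 -0.194  0.031] [352.  14.]
75 [416. 209.] [ 0.583 -0.217  0.033] [374.  -6.]
73 [375. 212.] [ 0.575 -0.122  0.03 ] [279.  -9.]
103 [262. 222.] [0.549 0.137 0.028] [ 19. -21.]
74 [405. 222.] [ 0.553 -0.192  0.029] [347. -34.]
106 [260. 239.] [0.51  0.139 0.029] [ 15. -59.]
```

```bash
python3 -m handwheel '[-0.015,0.008,-0.025,0,0,0.002,0,0,0,0,0,0,0,0,0,0,0,0]'
python3 -m handwheel '[0,0,-0.017,0,0,0,0,0,0,0,0,0,0,0,0,0,0,0]'
python3 -c "
from h import *
s,R=yaw(); print(totub(s['eef_pos']))"
```

```text
time: 18.0
eef_pos: [0.5232, 0.2907, 0.0797]
tcp_rot: [0.681, 0.717, 0.102, -0.108]
contact_force: [1.2, -0.3, -2.5]
opening: 0.216
finger_force: 118.1
time: 18.25
eef_pos: [0.5236, 0.2908, 0.0775]
tcp_rot: [0.681, 0.717, 0.102, -0.108]
contact_force: [-0.1, 2.0, 2.6]
opening: 0.218
finger_force: 118.7
t 18.25 p [0.5236 0.2908 0.0775] q [ 0.6807  0.7173  0.1021 -0.1077] F [-0.1  2.   2.6] op 0.21792882321292115 j [ 0.22  0.28  1.95  0.38  0.89 -0.07]
yaw_y 3.0 z [-0.016  0.293 -0.956]
[-136.55984228  -37.96820925]
```

```bash
python3 -m handwheel '[0.0035,-0.0667,0,0,0,0,0.0035,-0.0667,0,0,0,0,0.0035,-0.0667,0,0,0,0,0.0035,-0.0667,0,0,0,0,0.0035,-0.0667,0,0,0,0]'
python3 -m handwheel '[0.0035,-0.0667,0,0,0,0,0.0035,-0.0667,0,0,0,0,0.0035,-0.0667,0,0,0,0,0.002,-0.03,0,0,0,0,0.002,-0.03,0,0,0,0]'
python3 -m handwheel '[0,0,0,0,0,0,0,0,0,0,0,0]'
python3 -m handwheel '[0.002,-0.033,0,-0.045,-0.0024,0,0.002,-0.033,0,-0.055,-0.003,0,0.002,-0.033,0.01,-0.055,-0.003,0,0.001,-0.01,0.03,-0.055,-0.003,0,0,0,0.05,-0.055,-0.003,0]' >/dev/null
python3 -m handwheel '[0,0,0.07,-0.03,0,0,0,0,0.1,0,0,0,0,0,0.1,0,0,0,0,0,0.1,0,0,0,0,0,0.1,0,0,0]' >/dev/null
python3 -m handwheel '[0,0,0.1,0,0,0,0,0,0.1,0,0,0,0,0,0,0,0,0,0,0,0,0,0,0]'
python3 -c "
from h import *
s,R=yaw(); print(totub(s['eef_pos']))
c,p,d=shot('top');np.savez('t5.npz',p=p,d=d);cv2.imwrite('pics/s9.png',cv2.resize(p[130:280,180:480],None,fx=2.6,fy=2.6,interpolation=cv2.INTER_CUBIC))"
```

```text
time: 18.67
eef_pos: [0.5264, 0.2396, 0.0773]
tcp_rot: [0.681, 0.717, 0.102, -0.108]
contact_force: [1.4, 4.7, 5.8]
opening: 0.213
finger_force: 119.0
time: 19.08
eef_pos: [0.5288, 0.2015, 0.0778]
tcp_rot: [0.682, 0.716, 0.104, -0.109]
contact_force: [0.2, 17.4, 11.3]
opening: 0.218
finger_force: 119.6
time: 19.25
eef_pos: [0.5286, 0.2017, 0.0777]
tcp_rot: [0.681, 0.717, 0.103, -0.109]
contact_force: [0.9, 7.5, 5.2]
opening: 0.211
finger_force: 119.1
time: 20.42
eef_pos: [0.5284, 0.1839, 0.1893]
tcp_rot: [0.686, 0.722, -0.059, 0.059]
contact_force: [-0.1, -0.3, -3.0]
opening: 0.216
finger_force: 118.2
t 20.42 p [0.5284 0.1839 0.1893] q [ 0.6863  0.7225 -0.0591  0.059 ] F [-0.1 -0.3 -3. ] op 0.21601498636423944 j [ 0.22  0.12  1.89 -0.18  1.17  0.24]
yaw_y 2.92 z [ 0.004 -0.166 -0.986]
[-29.51251658 -38.86758641]
```

View pics/s9.png

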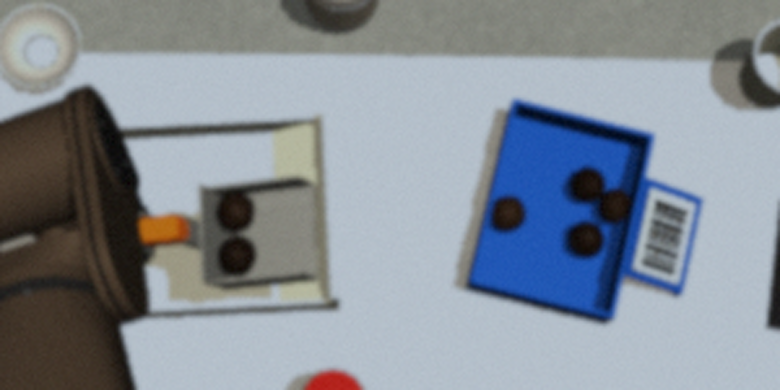

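Both remaining nodules are in the bowl (crop (235,210), (237,255)), four are in the dish and the tub is empty. Second dump.

```bash
python3 -m handwheel '[0.018,-0.05,0,0,0,0,0.018,-0.1,0,0,0,0,0.018,-0.1,0,0,0,0,0.018,-0.1,0,0,0,0,0.018,-0.1,0,0,0,0]' >/dev/null
python3 -m handwheel '[0.018,-0.1,0,0.018,0.001,0,0.018,-0.1,0,0.018,0.001,0,0.018,-0.1,0,0.018,0.001,0,0.018,-0.1,0,0.018,0.001,0,0.018,-0.1,0,0.018,0.001,0]' >/dev/null
python3 -m handwheel '[0.018,-0.1,0,0.018,0.001,0,0.018,-0.1,0,0.018,0.001,0,0.018,-0.1,0,0.018,0.001,0,0.018,-0.1,0,0.018,0.001,0,0.018,-0.1,0,0.018,0.001,0]' >/dev/null
python3 -m handwheel '[0,-0.04,-0.08,0.022,0.001,0,0,0,-0.115,0.028,0.0015,0,0,0,-0.115,0.028,0.0015,0,0,0,-0.1,0.028,0.0015,0,0,0,0,0,0,0]'
python3 -c "
from h import *
s,R=yaw(); print('tool pitch',np.degrees(np.arcsin(R[1,2])))"
```

```text
time: 22.13
eef_pos: [0.5658, -0.0393, 0.1232]
tcp_rot: [0.682, 0.717, 0.093, -0.108]
contact_force: [0.4, 0.2, -4.2]
opening: 0.217
finger_force: 118.2
t 22.13 p [ 0.5658 -0.0393  0.1232] q [ 0.6821  0.7171  0.0934 -0.1083] F [ 0.4  0.2 -4.2] op 0.21732269346542424 j [-0.35  0.23  1.91  0.28  1.14 -0.54]
yaw_y 2.98 z [-0.028  0.282 -0.959]
tool pitch 16.35854604818799
```

```bash
python3 -m handwheel '[0.01,-0.043,0.066,0.0555,0.003,0,0.01,-0.043,0.066,0.0555,0.003,0,0.01,-0.043,0.066,0.0555,0.003,0,0.01,-0.043,0.066,0.0555,0.003,0,0,0,0,0,0,0]' >/dev/null
python3 -m handwheel '[0.003,-0.059,0.019,0.0444,0.0024,0,0.003,-0.059,0.019,0.0444,0.0024,0,0.003,-0.059,0.019,0.0444,0.0024,0,0.003,-0.059,0.019,0.0444,0.0024,0,0.003,-0.059,0.019,0.0444,0.0024,0]' >/dev/null
python3 -m handwheel '[0,0,0,0,0,0,0,0,0,0,0,0,0,0,0,0,0,0,0,0,0,0,0,0]'
python3 -m handwheel '[-0.003,0.059,0.03,-0.0444,-0.0024,0,-0.003,0.059,0.03,-0.0444,-0.0024,0,-0.003,0.059,0.03,-0.0444,-0.0024,0,-0.003,0.059,0.03,-0.0444,-0.0024,0,-0.003,0.059,0.03,-0.0444,-0.0024,0]' >/dev/null
python3 -m handwheel '[-0.01,0.043,-0.02,-0.0555,-0.003,0,-0.01,0.043,-0.02,-0.0555,-0.003,0,-0.01,0.043,-0.02,-0.0555,-0.003,0,-0.01,0.043,-0.02,-0.0555,-0.003,0,0,0.05,0,0,0,0]'
python3 -m handwheel '[0,0.2,0,0,0,0,0,0.2,0,0,0,0,0,0.2,0,0,0,0,0,0.2,0,0,0,0,0,0.2,0,0,0,0]' >/dev/null
python3 -m handwheel '[0,0.2,0,0,0,0,0,0,0,0,0,0,0,0,0,0,0,0]'
python3 - <<'E'
from h import *
yaw()
c,p,d=shot('top'); np.savez('t6.npz',p=p,d=d);C=cloud(c,d); dish2(c,p,d)
n=[]
for m,a,ce in comps(masks(p)['brown']&(d>0),25):
    P=np.median(C[m],0)
    if .42<P[0]<.72 and -.4<P[1]<.3 and P[2]<.09: print(a,ce.round(),P.round(3))
E
```

```text
time: 23.3
eef_pos: [0.5776, -0.1074, 0.1832]
tcp_rot: [0.606, 0.641, 0.322, -0.343]
contact_force: [-0.2, 0.3, -1.2]
opening: 0.217
finger_force: 118.5
time: 24.13
eef_pos: [0.5687, -0.0277, 0.1946]
tcp_rot: [0.68, 0.72, 0.096, -0.103]
contact_force: [0.3, 1.3, -1.8]
opening: 0.218
finger_force: 118.3
time: 24.8
eef_pos: [0.5686, 0.1509, 0.1934]
tcp_rot: [0.68, 0.719, 0.096, -0.105]
contact_force: [-0.2, 0.5, -1.5]
opening: 0.217
finger_force: 118.4
t 24.8 p [0.5686 0.1509 0.1934] q [ 0.68    0.7194  0.0958 -0.1046] F [-0.2  0.5 -1.5] op 0.2173712729791487 j [-0.03  0.14  1.87  0.31  1.17 -0.21]
yaw_y 3.26 z [-0.02  0.28 -0.96]
body at rim plane [ 584.7 -166.5  132.7  169.5   76.9]
label [433.5 216.6] [ 566.6 -258.6   52.    94.4   77.1] c [ 0.5652 -0.2579  0.032 ]
68 [404. 195.] [ 0.615 -0.19   0.033]
159 [379. 204.] [ 0.596 -0.13   0.03 ]
74 [415. 203.] [ 0.596 -0.214  0.034]
76 [385. 215.] [ 0.568 -0.145  0.029]
155 [492. 226.] [ 0.549 -0.4    0.021]
74 [403. 218.] [ 0.562 -0.187  0.029]
42 [481. 242.] [ 0.512 -0.378 -0.   ]
```

All six are in the dish, which has been shifted about 1 cm and is now at (0.585,-0.1665). The scoop is empty, so I'm returning it to the mat.

```bash
python3 -m handwheel '[-0.0284,0.1317,0,0.01,0,-0.0737,-0.0284,0.1317,0,0,0,-0.0737,-0.0284,0.1317,0,0,0,-0.0737,-0.0284,0.1317,0,0,0,-0.0737,-0.0284,0.1317,0,0,0,-0.0737]' >/dev/null
python3 -m handwheel '[-0.0284,0.1317,0,0,0,-0.0737,-0.0284,0.1317,0,0,0,-0.0737,-0.0284,0.1317,0,0,0,-0.0737,-0.0284,0.1317,0,0,0,-0.0737,-0.0284,0.1317,0,0,0,-0.0737]' >/dev/null
python3 -m handwheel '[-0.0284,0.1317,0,0,0,-0.0737,-0.0284,0.1317,0,0,0,-0.0737,-0.0284,0.1317,0,0,0,-0.0737,-0.0284,0.1317,0,0,0,-0.0737,-0.0284,0.1317,0,0,0,-0.0737]' >/dev/null
python3 -m handwheel '[0,0,0,0,0,0,0,0,0,0,0,0,0,0,0,0,0,0]' >/dev/null
cat > lvl.py <<'E'
from h import *
s,R=yaw(); e=np.array(s['eef_pos']); ux=-R[:2,0]/np.linalg.norm(R[:2,0]); uy=np.array([-ux[1],ux[0]])
c,p,d=shot('top'); C=cloud(c,d)-e; X=C[...,:2]@ux*1000; Y=C[...,:2]@uy*1000; Z=C[...,2]*1000
f=(X>52)&(X<115)&(abs(Y)<28)&(Z>-85)&(Z<-55)&(d>0); A=np.c_[X[f],Y[f],np.ones(f.sum())]; z=Z[f]
for i in range(4):
    k=np.linalg.lstsq(A,z,rcond=None)[0]; r=abs(z-A@k); g=r<max(3,2*np.median(r)); A,z=A[g],z[g]
print(len(z),'slope deg',np.degrees(np.arctan(k[:2])).round(2),'floor z rel tcp at 84',(k@[84,0,1]).round(1),'tool tilt',np.degrees(np.arccos(-R[2,2])).round(2))
M=masks(p)['green']; W=C+e
for m,a,ce in comps(M&(d>0),100):
  if a<8000: print('green',a,rect(W[m]))
E
python3 lvl.py
```

```text
t 26.35 p [0.5081 0.4341 0.1928] q [ 0.9887 -0.0269  0.1473  0.0028] F [ 0.3 -0.9 -0.9] op 0.21614234081364692 j [ 0.62  0.23  1.77 -0.23  0.92  2.36]
yaw_y -93.1 z [ 0.291 -0.013 -0.957]
296 slope deg [-5.27  1.92] floor z rel tcp at 84 -76.2 tool tilt 16.95
green 2585 [448.5 428.3 115.2 215.1  89.7]
```

```bash
python3 -m handwheel '[-0.057,0.04,0,0.002,0.037,0,-0.057,0.04,-0.1,0,0,0,0,0,-0.1,0,0,0,0,0,0,0,0,0,0,0,0,0,0,0]' >/dev/null
python3 lvl.py; python3 lvl.py | sed -n 3p
```

```text
t 26.82 p [0.4896 0.4461 0.1608] q [ 0.9927 -0.0272  0.1177  0.0028] F [ 0.4  0.2 -2. ] op 0.21784454560339805 j [ 0.64  0.27  1.78 -0.19  0.92  2.37]
yaw_y -93.13 z [ 0.234 -0.012 -0.972]
286 slope deg [-0.65  1.15] floor z rel tcp at 84 -71.2 tool tilt 13.53
green 2777 [448.3 435.1 105.  214.6  89.9]
280 slope deg [-1.07  3.1 ] floor z rel tcp at 84 -72.1 tool tilt 13.64
```

```bash
python3 -m handwheel '[0,0,-0.13,0,0,0,0,0,-0.13,0,0,0,0,0,-0.13,0,0,0,0,0,-0.13,0,0,0,0,0,0,0,0,0]' >/dev/null
python3 -m handwheel '[0,0,-0.025,0,0,0,0,0,0,0,0,0,0,0,0,0,0,0]'
python3 -m handwheel '[0,0,-0.015,0,0,0,0,0,0,0,0,0,0,0,0,0,0,0]'
python3 -m handwheel '[0,0,-0.01,0,0,0,0,0,0,0,0,0,0,0,0,0,0,0]'
```

```text
time: 27.58
eef_pos: [0.4917, 0.4481, 0.0836]
tcp_rot: [0.992, -0.027, 0.12, 0.0]
contact_force: [-0.1, 0.1, -2.5]
opening: 0.216
finger_force: 118.4
time: 27.83
eef_pos: [0.4909, 0.4476, 0.08]
tcp_rot: [0.992, -0.027, 0.119, 0.001]
contact_force: [-0.0, 0.7, -2.1]
opening: 0.214
finger_force: 118.4
time: 28.08
eef_pos: [0.4905, 0.4473, 0.0776]
tcp_rot: [0.993, -0.027, 0.119, 0.002]
contact_force: [0.7, -1.0, -2.1]
opening: 0.21
finger_force: 118.4
```

```bash
python3 -m handwheel '[0,0,-0.013,0,0,0,0,0,0,0,0,0,0,0,0,0,0,0]'
python3 -m handwheel '[0,0,-0.01,0,0,0,0,0,0,0,0,0,0,0,0,0,0,0]'
```

```text
time: 28.33
eef_pos: [0.4904, 0.4473, 0.0754]
tcp_rot: [0.993, -0.027, 0.119, 0.002]
contact_force: [-0.3, -0.2, -2.4]
opening: 0.216
finger_force: 118.4
time: 28.58
eef_pos: [0.4906, 0.4475, 0.0743]
tcp_rot: [0.993, -0.027, 0.119, 0.001]
contact_force: [-0.2, -0.0, -2.2]
opening: 0.215
finger_force: 118.5
```

```bash
python3 -m handwheel '[0,0,-0.008,0,0,0,0,0,0,0,0,0,0,0,0,0,0,0]'
python3 -m handwheel '[0,0,-0.008,0,0,0,0,0,0,0,0,0,0,0,0,0,0,0]'
python3 lvl.py
```

```text
time: 28.83
eef_pos: [0.4909, 0.4475, 0.0737]
tcp_rot: [0.992, -0.027, 0.119, 0.001]
contact_force: [0.6, -0.0, 0.5]
opening: 0.214
finger_force: 119.0
time: 29.08
eef_pos: [0.4913, 0.4477, 0.073]
tcp_rot: [0.992, -0.027, 0.12, 0.001]
contact_force: [0.9, -0.6, 4.7]
opening: 0.215
finger_force: 119.6
t 29.08 p [0.4913 0.4477 0.073 ] q [ 0.9924 -0.0272  0.1197  0.0011] F [ 0.9 -0.6  4.7] op 0.2149329964265387 j [ 0.64  0.39  1.81 -0.22  0.76  2.41]
yaw_y -93.11 z [ 0.238 -0.009 -0.971]
263 slope deg [-1.56  0.61] floor z rel tcp at 84 -70.7 tool tilt 13.75
green 2043 [449.2 446.7 126.6 215.5  89.7]
```

Seated on the mat. Releasing and retreating along the tool axis.

```bash
python3 -m handwheel '[0,0,0,0,0,0,0,0,0,0,0,0,0,0,0,0,0,0,0,0,0,0,0,0,0,0,0,0,0,0]' 1 60
python3 -m handwheel '[-0.012,0,0.05,0,0,0,-0.049,0,0.2,0,0,0,-0.049,0,0.2,0,0,0,-0.049,0,0.2,0,0,0,0,0,0.2,0,0.05,0]' >/dev/null
python3 -m handwheel '[0,0,0.2,0,0.05,0,0,0,0.1,0,0.053,0,0,-0.1,0,0,0,0.017,0.02,-0.2,0,0,0,0.018,0.02,-0.25,0,0,0,0]' >/dev/null
python3 -m handwheel '[0.02,-0.25,0,0,0,0,0.02,-0.25,0,0,0,0,0.02,-0.25,0,0,0,0,0.02,-0.25,0,0,0,0,0.02,-0.25,0,0,0,0]' >/dev/null
python3 -m handwheel '[0.02,-0.25,0,0,0,0,0.02,-0.25,0,0,0,0,0.02,-0.25,0,0,0,0,0.02,-0.25,0,0,0,0,0.02,-0.25,0,0,0,0]' >/dev/null
python3 - <<'E'
from h import *
yaw()
c,p,d=shot('top'); np.savez('t7.npz',p=p,d=d); C=cloud(c,d); X,Y,Z=C[...,0],C[...,1],C[...,2]
cv2.imwrite('pics/t7.png',p)
k=(X>.42)&(X<.64)&(Y<-.31)&(Y>-.54)
for lo,hi_ in [(.12,.15),(.045,.06),(.03,.045)]:
    P=C[k&(Z>lo)&(Z<hi_)]; print('reader',lo,len(P),rect(P) if len(P)>3 else '')
m=(X>.33)&(X<.6)&(Y>.37)&(Y<.53)
for m_,a,ce in comps(m&masks(p)['orange'],100): P=C[m_]; print('handle',rect(P),np.median(P[:,2]))
f=(X>.37)&(X<.43)&(abs(Y-.452)<.025)&(Z<.02)&(d>0);A=np.c_[X[f],Y[f],np.ones(f.sum())];kk=np.linalg.lstsq(A,Z[f],rcond=None)[0];print('bowl slope deg',np.degrees(np.arctan(kk[:2])),Z[f].mean(),f.sum())
E
```

```text
time: 29.55
eef_pos: [0.4902, 0.4472, 0.0712]
tcp_rot: [0.993, -0.027, 0.119, 0.002]
contact_force: [0.5, -0.1, -0.2]
opening: 0.905
finger_force: 0.0
t 31.22 p [ 0.5024 -0.0118  0.2451] q [1.0e+00 8.0e-04 0.0e+00 4.8e-03] F [ 0.4  0.2 -0.8] op 1.0000508326825406 j [-0.22 -0.1   2.   -0.01  1.24  1.35]
yaw_y -89.91 z [ 0.   -0.01 -1.  ]
reader 0.12 228 [ 521.7 -425.2   31.4   33.    88.4]
reader 0.045 199 [ 521.2 -425.4   43.4   51.8   89.7]
reader 0.03 255 [ 521.5 -423.2   66.9   54.6    1.6]
handle [489.4 447.5  19.2  81.3  86.2] 0.08272017064351955
bowl slope deg [ 0.5990686  -0.99238366] 0.0018825725910185838 537
```

View pics/t7.png

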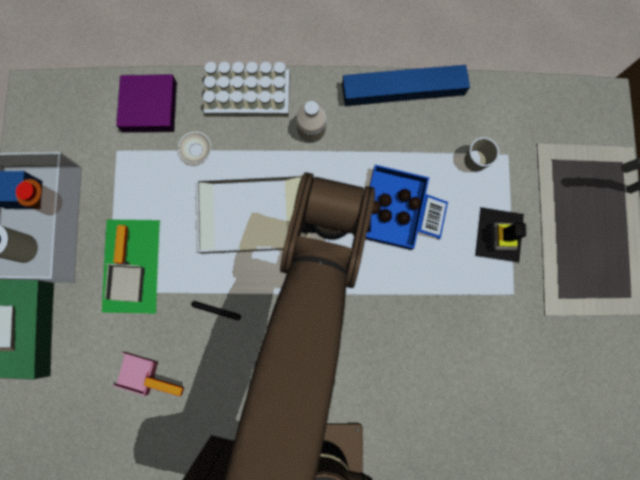

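The scoop lies level on the mat at (120,255), six nodules are in the dish and the tub is empty. The reader is at (503,235), unmoved. Moving above it.

```bash
python3 -m handwheel '[0.0116,-0.25,0,0,0,0,0.0116,-0.25,0,0,0,0,0.0116,-0.25,0,0,0,0,0.0116,-0.25,0,0,0,0,0.0116,-0.25,0,0,0,0]' >/dev/null
python3 -m handwheel '[0.0116,-0.25,0,0,0,0,0.0116,-0.25,0,0,0,0,0.0116,-0.25,0,0,0,0,0.0116,-0.25,0,0,0,0,0.0116,-0.25,0,0,0,0]' >/dev/null
python3 -m handwheel '[0.0116,-0.25,0,0,0,0,0,0,0,0,0,0,0,0,0,0,0,0]' >/dev/null
python3 - <<'E'
from h import *
s,R=yaw()
c,p,d=shot('wrist'); np.savez('w2.npz',p=p,d=d); C=cloud(c,d); X,Y,Z=C[...,0],C[...,1],C[...,2]
k=(X>.42)&(X<.64)&(Y<-.31)&(Y>-.54)&(d>0)
for lo,hi_ in [(.125,.15),(.045,.06),(.03,.045)]:
    P=C[k&(Z>lo)&(Z<hi_)]; print('reader',lo,len(P),rect(P) if len(P)>3 else '',np.median(P[:,2]) if len(P) else '')
c,p,d=shot('top'); dish2(c,p,d)
E
```

```text
t 32.35 p [ 0.5214 -0.4241  0.244 ] q [ 1.0e+00 -7.0e-04 -8.0e-04  4.4e-03] F [-1.1 -0.2  0.1] op 0.9992816115757195 j [-0.83  0.28  1.59 -0.01  1.26  0.74]
yaw_y -90.08 z [-0.002 -0.009 -1.   ]
reader 0.125 2095 [ 524.9 -428.7   27.7   31.2   89.6] 0.13581235657652976
reader 0.045 1165 [ 524.1 -428.5   50.4   42.1    0. ] 0.05133727969147295
reader 0.03 1528 [ 524.9 -428.5   56.1   64.9   89.9] 0.03813625548983782
body at rim plane [ 584.8 -166.5  132.7  169.5   76.9]
label [432.5 218.8] [ 556.9 -256.9   55.9  109.1   72.1] c [ 0.5602 -0.2554  0.032 ]
```

```bash
python3 -m handwheel '[0.02,-0.024,-0.1,0.006,-0.001,0,0,0,-0.2,0,0,0,0,0,-0.2,0,0,0,0,0,-0.2,0,0,0,0,0,-0.2,0,0,0]' >/dev/null
python3 -m handwheel '[0,0,-0.06,0,0,0,0,0,0,0,0,0,0,0,0,0,0,0]'
python3 -m handwheel '[0,0,0,0,0,0,0,0,0,0,0,0,0,0,0,0,0,0,0,0,0,0,0,0,0,0,0,0,0,0]' 0 80 >/dev/null
python3 -m handwheel '[0,0,0,0,0,0,0,0,0,0,0,0,0,0,0,0,0,0,0,0,0,0,0,0,0,0,0,0,0,0]'
python3 -m handwheel '[0,0,0.05,0,0,0,0,0,0.2,0,0,0,0,0,0.2,0,0,0,0,0,0.2,0,0,0,0,0,0.2,0,0,0]' >/dev/null
python3 -m handwheel '[0,0,0.15,0,0,0,0,0,0,0,0,0,0,0,0,0,0,0]' >/dev/null
python3 - <<'E'
from h import *
s,R=yaw()
for n in('top','side'):
    c,p,d=shot(n); C=cloud(c,d)-s['eef_pos']
    m=masks(p)['yellow']&(np.linalg.norm(C,axis=2)<.12); print(n,m.sum(),np.median(C[m],0).round(4))
c,p,d=shot('side','s10.png'); cv2.imwrite('pics/s10.png',cv2.resize(p[230:480,280:530],None,fx=2.4,fy=2.4))
c,p,d=shot('top'); dish2(c,p,d)
E
```

```text
time: 33.12
eef_pos: [0.5253, -0.4256, 0.1006]
tcp_rot: [1.0, 0.001, 0.0, -0.0]
contact_force: [-0.1, 0.3, 0.1]
opening: 1.0
finger_force: 0.0
time: 33.95
eef_pos: [0.5254, -0.427, 0.1017]
tcp_rot: [1.0, 0.001, 0.001, 0.001]
contact_force: [-0.3, -1.4, 5.0]
opening: 0.317
finger_force: 79.8
t 34.62 p [ 0.5249 -0.426   0.2504] q [1.e+00 7.e-04 3.e-04 1.e-04] F [-0.5 -0.8 -2.9] op 0.3204050176887422 j [-0.83  0.29  1.57  0.    1.28  0.74]
yaw_y -89.92 z [ 0.001 -0.    -1.   ]
top 0 [nan nan nan]
side 75 [-0.0164 -0.0083 -0.0535]
body at rim plane [ 584.6 -166.5  132.7  169.9   76.9]
label [432.5 218.8] [ 556.9 -256.9   55.9  109.1   72.1] c [ 0.5602 -0.2554  0.032 ]
  return _methods._mean(a, axis=axis, dtype=dtype,
  ret = um.true_divide(
```

View pics/s10.png

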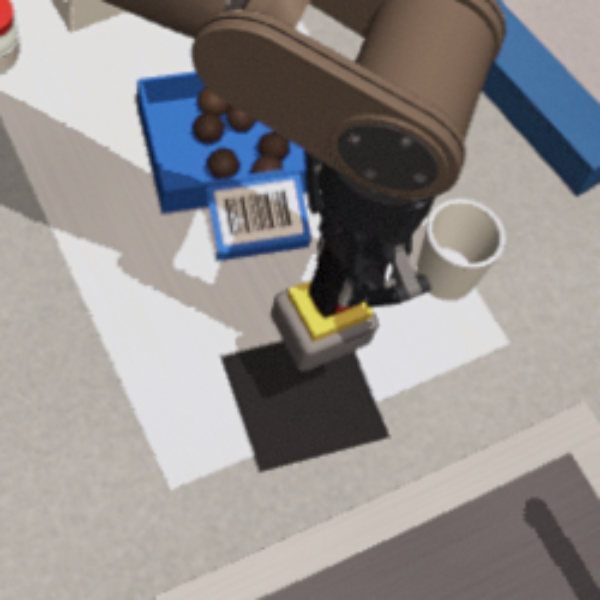

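The reader is held upright and the dish holds six visible nodules at (213,100), (240,118), (207,128), (272,145), (222,163) and (268,165). Moving to the reading pose.

```bash
python3 -m handwheel '[0.028,0.103,-0.0355,0,0,-0.0728,0.028,0.103,-0.0355,0,0,-0.0728,0.028,0.103,-0.0355,0.0589,-0.0137,0,0.028,0.103,-0.0355,0.0589,-0.0137,0,0.028,0.103,-0.0355,0.0589,-0.0137,0]' >/dev/null
python3 -m handwheel '[0.028,0.103,-0.0355,0.0589,-0.0137,0,0,0,0,0,0,0,0,0,0,0,0,0]' >/dev/null
python3 - <<'E'
from h import *
s,R=yaw()
c,p,d=shot('wrist'); C=cloud(c,d); np.savez('w3.npz',p=p,d=d,R=c['R'],t=c['t'])
b=p.copy()
c2,q,_=shot('side'); q=cv2.resize(q[220:400,320:500],(480,480)); cv2.imwrite('pics/w3.png',cv2.resize(np.hstack([b,q]),(800,343)))
print('window',(np.array(s['eef_pos'])+.1007*R[:,2]).round(4),'aim at 0.2007',(np.array(s['eef_pos'])+.2007*R[:,2]).round(4))
E
```

```text
t 35.48 p [ 0.549  -0.3335  0.2155] q [ 0.9757 -0.1119  0.0196 -0.1875] F [-0.1  0.3 -2.6] op 0.3199755916220645 j [-0.82  0.33  1.62  0.31  1.42  0.9 ]
yaw_y -103.13 z [ 0.08   0.361 -0.929]
window [ 0.5571 -0.2971  0.1219] aim at 0.2007 [ 0.5651 -0.2609  0.029 ]
```

View pics/w3.png

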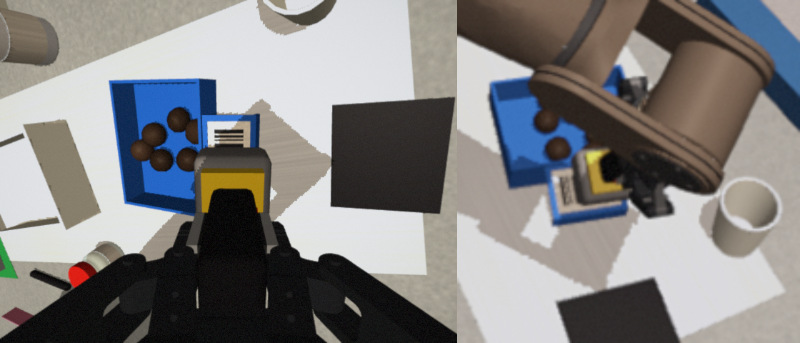

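```bash
python3 - <<'E'
from h import *
z=np.load('w3.npz'); c=imaging.get_calibration('wrist'); c['R'],c['t']=z['R'],z['t']; p,d=z['p'],z['d']
C=cloud(c,d); m=masks(p)['blue']&(d>0); D=np.array([.5877,-.1685]); a=np.radians(-13.1); ex=np.array([np.cos(a),np.sin(a)]); ey=np.array([-ex[1],ex[0]])
q=np.stack([(C[...,:2]-D)@ex,(C[...,:2]-D)@ey],-1)*1000; Z=C[...,2]
r=m&(Z>.036)&(Z<.055)&(abs(q[...,0])<110)&(abs(q[...,1])<90); Q=q[r]
print(len(Q),'x',np.percentile(Q[:,0],[1,3,97,99]).round(1),'y',np.percentile(Q[:,1],[1,3,97,99]).round(1))
for nm,k in [('+y',Q[:,1]>55),('+x',Q[:,0]>75),('-x',(Q[:,0]<-75))]:
    if k.sum()>10: print(nm,k.sum(),fitline(Q[k]/1000))
h=cv2.cvtColor(p,cv2.COLOR_BGR2HSV); w=(h[...,1]<110)&(d>0)&(abs(q[...,0])<42)&(q[...,1]<-68)&(q[...,1]>-122)&(Z>.014)&(Z<.05)
W=q[w]; print('label',len(W),np.percentile(W,[1,99],axis=0).round(1)); 
t=np.c_[W[:,1],np.ones(len(W))]; print('slope',np.linalg.lstsq(t,Z[w]*1000,rcond=None)[0], 'z at -95',np.linalg.lstsq(t,Z[w]*1000,rcond=None)[0]@[-95,1])
E
```

```text
3605 x [-81.4 -80.6  85.6  86.1] y [-77.4 -70.4  64.5  65.2]
+y 1438 (array([0.00647997, 0.06275832], dtype=float32), np.float32(0.37359768))
+x 685 (array([0.08432067, 0.00249151], dtype=float32), np.float32(-89.90774))
-x 651 (array([-0.07898124, -0.01256151], dtype=float32), np.float32(-89.93253))
label 2219 [[  10.6 -116.5]
 [  40.7  -70.3]]
slope [ 0.39920185 68.99369729] z at -95 31.069521308519754
```

Wrist-view dish edges and label height (31 mm, slope 0.38 rad) agree. The aim is off by (3.5,-0.5,3) mm, so I'll correct it and hold for over 3 s.

```bash
H='[0,0,0,0,0,0,0,0,0,0,0,0,0,0,0,0,0,0,0,0,0,0,0,0,0,0,0,0,0,0]'
python3 -m handwheel '[0.02,-0.004,0.02,0,0,0,0,0,0,0,0,0,0,0,0,0,0,0,0,0,0,0,0,0]'
for i in 1 2 3 4 5 6 7 8 9 10 11; do python3 -m handwheel "[0,0,0,0,0,0,0,0,0,0,0,0,0,0,0,0,0,0,0,0,0,0,0,0,0,0,0,0,0,0]" >/dev/null; done
python3 - <<'E'
from h import *
s,R=yaw(); print('aim',(np.array(s['eef_pos'])+.2007*R[:,2]).round(4))
c,p,d=shot('wrist'); C=cloud(c,d); m=masks(p)['blue']&(d>0)
D=np.array([.5903,-.1691]); a=np.radians(-13); ex=np.array([np.cos(a),np.sin(a)]); ey=np.array([-ex[1],ex[0]])
q=np.stack([(C[...,:2]-D)@ex,(C[...,:2]-D)@ey],-1)*1000; Z=C[...,2]; r=m&(Z>.036)&(Z<.055)&(abs(q[...,0])<110)&(abs(q[...,1])<90); Q=q[r]
print('dish ext',np.percentile(Q,[2,98],axis=0).round(1))
k=(masks(p)['black'])&(d>0)&(Z<.01)&(C[...,0]>.4)&(C[...,0]<.65)&(C[...,1]<-.3); b=max(comps(k,300),key=lambda t:t[1]); print('pad',b[1],rect(C[b[0]]))
E
```

```text
time: 35.92
eef_pos: [0.5533, -0.3343, 0.2221]
tcp_rot: [0.976, -0.111, 0.022, -0.187]
contact_force: [-0.3, -0.1, -2.9]
opening: 0.317
finger_force: 80.1
t 40.5 p [ 0.5531 -0.3341  0.2214] q [ 0.9757 -0.1114  0.0217 -0.1876] F [-0.4 -0.3 -2.8] op 0.3163902155648784 j [-0.81  0.33  1.61  0.32  1.43  0.9 ]
yaw_y -103.02 z [ 0.084  0.361 -0.929]
aim [ 0.57   -0.2616  0.035 ]
dish ext [[-83.7 -74.2]
 [ 83.1  64.6]]
pad 10857 [ 514.9 -423.5  108.7   83.3   81.5]
```

```bash
python3 -m handwheel '[-0.0268,-0.1032,0,-0.0589,0.0137,0,-0.0268,-0.1032,0,-0.0589,0.0137,0,-0.0268,-0.1032,0,-0.0589,0.0137,0,-0.0268,-0.1032,0,-0.0589,0.0137,0,-0.0268,-0.1032,0,0,0,0.0728]' >/dev/null
python3 -m handwheel '[-0.0268,-0.1032,0,0,0,0.0728,0,0,0,0,0,0,0,0,0,0,0,0]' >/dev/null
python3 -c "
from h import *
yaw()"
python3 -m handwheel '[0,0,-0.1,0,0,0,0,0,-0.2,0,0,0,0,0,-0.2,0,0,0,0,0,-0.2,0,0,0,0,0,0,0,0,0]' >/dev/null
python3 -m handwheel '[0,0,-0.06,0,0,0,0,0,0,0,0,0,0,0,0,0,0,0]'
python3 -c "
from h import *
yaw()"
```

```text
t 41.22 p [ 0.5287 -0.4272  0.2212] q [ 1.e+00 -1.e-03  2.e-04 -8.e-04] F [-0.2  0.2 -3. ] op 0.3179108242507426 j [-0.83  0.32  1.59  0.    1.23  0.74]
yaw_y -90.11 z [ 0.     0.002 -1.   ]
time: 41.88
eef_pos: [0.5298, -0.4275, 0.1091]
tcp_rot: [1.0, 0.001, 0.001, 0.001]
contact_force: [-0.3, 0.6, -2.2]
opening: 0.318
finger_force: 80.4
t 41.88 p [ 0.5298 -0.4275  0.1091] q [1.e+00 6.e-04 1.e-03 9.e-04] F [-0.3  0.6 -2.2] op 0.318061908692405 j [-0.83  0.43  1.66  0.    1.05  0.74]
yaw_y -89.93 z [ 0.002 -0.002 -1.   ]
```

```bash
python3 -m handwheel '[0,0,-0.03,0,0,0,0,0,0,0,0,0,0,0,0,0,0,0]' | sed -n 2,4p
python3 -m handwheel '[0,0,-0.013,0,0,0,0,0,0,0,0,0,0,0,0,0,0,0]' | sed -n 2,4p
python3 -m handwheel '[0,0,-0.008,0,0,0,0,0,0,0,0,0,0,0,0,0,0,0]' | sed -n 2,4p
```

```text
eef_pos: [0.5293, -0.4274, 0.1041]
tcp_rot: [1.0, 0.001, 0.001, 0.001]
contact_force: [-0.3, -0.3, -2.3]
eef_pos: [0.5293, -0.4275, 0.1017]
tcp_rot: [1.0, 0.001, 0.001, 0.001]
contact_force: [0.6, 0.2, -0.7]
eef_pos: [0.5294, -0.4276, 0.1017]
tcp_rot: [1.0, 0.001, 0.001, 0.001]
contact_force: [-1.9, -0.0, 5.9]
```

Contact made. Releasing, rising, and a final check.

```bash
python3 -m handwheel '[0,0,0,0,0,0,0,0,0,0,0,0,0,0,0,0,0,0,0,0,0,0,0,0,0,0,0,0,0,0]' 1
python3 -m handwheel '[0,0,0.05,0,0,0,0,0,0.15,0,0,0,0,0,0.2,0,0,0,0,0,0.2,0,0,0,0,0,0.2,0,0,0]' >/dev/null
python3 -m handwheel '[-0.1,0,0.2,0,0,0,-0.15,0.1,0.1,0,0,0,-0.15,0.2,0,0,0,0,-0.1,0.2,0,0,0,0,0,0,0,0,0,0]' >/dev/null
python3 - <<'E'
from h import *
yaw()
c,p,d=shot('top'); C=cloud(c,d); X,Y,Z=C[...,0],C[...,1],C[...,2]; k=(X>.42)&(X<.64)&(Y<-.31)&(Y>-.54)
for lo,hi_ in [(.12,.15),(.045,.06),(.03,.045)]:
    P=C[k&(Z>lo)&(Z<hi_)]; print('reader',lo,len(P),rect(P) if len(P)>3 else '')
z0=np.load('top0.npz')['p']; M0,M=masks(z0),masks(p)
c2,q,d2=shot('side'); cv2.imwrite('pics/end.png',np.hstack([cv2.resize(p[60:330,90:550],(400,300)),cv2.resize(q,(400,300))]))
E
```

```text
time: 43.05
eef_pos: [0.5289, -0.4268, 0.0993]
tcp_rot: [1.0, 0.001, -0.0, -0.0]
contact_force: [-0.2, 0.0, 1.0]
opening: 0.994
finger_force: 0.0
t 43.88 p [ 0.4513 -0.3472  0.264 ] q [ 1.      0.0013 -0.0012 -0.002 ] F [ 0.8 -1.  -0.6] op 1.0030056344973874 j [-0.83  0.05  1.82  0.    1.28  0.73]
yaw_y -89.86 z [-0.002  0.004 -1.   ]
reader 0.12 5 [ 538.  -412.5    2.6    5.7   69.1]
reader 0.045 89 [ 535.8 -409.7   20.9   42.6   60. ]
reader 0.03 137 [ 541.4 -409.3   33.2   68.9   48.8]
```

View pics/end.png

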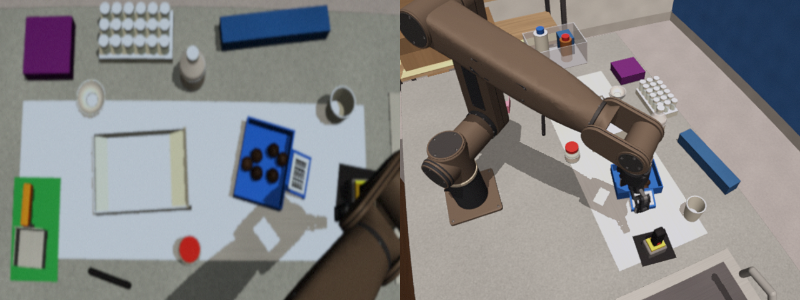

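The left half shows the scoop on its mat at (28,225), six nodules in the dish at (265,160), and the tub empty. The right half shows the reader upright on its pad at (655,240), with the jar (572,152) and the cup (695,207) standing. The bottle is at (192,65) on the left. Handing in.

```bash
python3 -c "
from plant import ctrl
print(ctrl.sign_off())"
```

```text
the job is handed in; nothing more can be done
None
```

I've handed the job in at about 44 s of robot time: six nodules are in the dish, the label was read at about 10 cm for over 4 s, the scoop is level on its mat, the reader is upright on its pad and the jar, bottle and cup look unmoved; but the scoop bumped the tub wall once (about 18 N) and slipped in the grip, and I viewed 16 pictures, two over the limit of 14.

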